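# Weigh the rivet pot on the hand scale

## Task

Weigh the pot in its wire-handled carrier: take the hand scale out of its holder, hook it under the carrier's wire handle and lift slowly until the pot just clears the table by about a centimetre, never as much as three, keeping it there still for two seconds so that the pointer can settle. Then set the carrier down gently, upright, where it stood, unhook, and hang the scale back in its holder. Do not jerk or press on the carrier, touch it with the fingers, or disturb the other things.

Things in the scene. Friction and masses are not known exactly. Their poses are not given: they have to be found in the camera images.
- scale_grip (a point): Centre of the black handle bar on top of the loose hand scale (0.2 kg): bar 18 mm thick along the scale's x, 80 mm long along y, 24 mm high; z up. It starts upright in the holder, within 0.25 rad of the holder's yaw. Below the bar come a 14 mm neck, a 40 mm round collar, an aluminium tube 22 mm thick (down to 126 mm below this point) and the hook.
- scale_collar (a point): Centre of the underside of the scale's collar (40 mm across, 6 mm thick), 42 mm below the grip centre: rests on the holder's prongs.
- hook_point (a point): Upward point of the scale's J hook (6 mm wire, in the scale's x-z plane), 154 mm below the grip centre and 14 mm towards the scale's -x when slack; wire end 3 mm above this. The hook opens towards -x; its shank is on the +x side, out to 17 mm. A 6 mm bar passes in over the point while the bar's centre is 136 to 148 mm below the grip centre (best 142), spring slack.
- hook_bowl (a point): Lowest inside point of the hook's bowl, on the scale's axis, 162 mm below the grip centre when slack; the hook's outside bottom is 168 mm below. A 6 mm bar seated there has its centre 159 mm below the grip centre. Moves with the hook. Axes as the scale's.
- hook (a joint): How far the hook is pulled down out of the scale, in m: 0 slack, 0.085 at its stop. Spring about 80 N/m with 0.3 N preload; a dark ring on the tube moves down as its pointer. The pot's weight, different each time, pulls it out some 30 to 77 mm.
- holder: Fixed holder: grey post on a foot, two level prongs at its top along the holder's -x (towards the robot), 28 mm apart, their tips turned up 7 mm, 30 to 36 mm in front of the seat. The scale's tube goes in between the prongs from the -x end above the tips, then the collar is lowered on them. Origin on the table under the seat; x from prong tips to post, z up.
- holder_seat (a point): Seat centre on the prongs' top faces, 145 mm above the table: the place of the centre of the collar's underside. With the scale home its grip centre is 42 mm above this point.
- carrier: Loose round steel carrier 80 mm across, 0.27 to 0.62 kg (different each time), with a sealed pot fixed in it (53 mm wide, top 55 mm above the origin) and over it a handle of 6 mm wire in its y-z plane: sides at y = -36 and 36 mm, top rising from 88 mm at the sides to a peak in the middle. Origin at the centre of its underside, z up.
- bail_top (a point): Wire centre at the peak of the carrier's handle, 101 mm above its underside, over its middle; 43 mm free height beneath it to the pot's lid. Axes as the carrier's; the handle's top runs along y.
- sand_block: Bystander: brown sanding block 62x100x36 mm, loose; origin under its centre.
- spool: Bystander: small orange thread spool 45 mm across, 46 mm high, loose, standing; origin under its centre.
- black_tape: Bystander: black roll of tape 64 mm across, 19 mm high, loose; origin under its centre.
- brush: Bystander: flat paint brush 32x186x12 mm, loose; origin under its centre.
Things that resemble listed ones, but are neither listed nor needed, are in the scene too. There is more than one size of the part that bears scale_grip; the job needs the larger.

How it is judged (in metres and radians):
On the way, in this order (a step that is already met when the one before it is completed fails the run):
1. the scale is taken out of its holder (distance between scale_collar and holder_seat above 0.06 m), for 0.1 s.
2. the pot hangs still on the scale alone, 3 to 22 mm above the table, for 1.2 s (height (world z) of carrier between 0.003 and 0.022 m and value of joint hook between 0.02 and 0.083 m and linear speed of carrier below 0.03 m/s and contact force between the fingers and carrier below 0.3 N), for 1.2 s.
3. the carrier stands on the table again and the hook is free of it (height (world z) of carrier below 0.003 m and angle between carrier's own z axis and vertical below 0.06 rad and distance of carrier from where it was at the start of the episode below 0.05 m and value of joint hook below 0.006 m and distance between hook_bowl and bail_top above 0.035 m and contact force between scale and carrier below 0.1 N), for 0.2 s.
At the end, for the whole second after the job is handed in: The carrier stands upright (within 0.06 rad) and still on the table within 50 mm of where it stood; the scale hangs at rest in its holder, its collar on the prongs (within 12 mm of the seat's centre and 4 mm of its height, upright within 0.1 rad), its spring slack (height (world z) of carrier below 0.003 m and angle between carrier's own z axis and vertical below 0.06 rad and distance of carrier from where it was at the start of the episode below 0.05 m and linear speed of each of carrier, scale below 0.02 m/s and horizontal distance between scale_collar and holder_seat below 0.012 m and z of scale_collar in the frame of holder between 0.141 and 0.149 m and angle between scale_grip's own z axis and vertical below 0.1 rad and value of joint hook below 0.006 m and contact force between scale and holder above 0.5 N); the robot touches nothing.
It fails at once if the pot is lifted more than 32 mm off the table (height (world z) of carrier above 0.032 m).
It fails at once if the carrier is jabbed, pressed on or set down with a bump (over 25 N) (contact force between carrier and anything else above 25 N).
It fails at once if the carrier is jerked or dropped (faster than 0.25 m/s) or tipped over (linear speed of carrier above 0.25 m/s or angle between carrier's own z axis and vertical above 0.5 rad).
It fails at once if the fingers press on the carrier (contact force between the fingers and carrier above 1 N).
It fails at once if a bystander is moved more than 20 mm (distance of any of sand_block, spool, black_tape, brush from where it was at the start of the episode above 0.02 m).
It also fails if it takes over 72 s, if anything falls off the work surface, if the arm or the gripper's body presses on something with over 40 N, if the wrist force passes 120 N, or if a joint passes its speed limit or range.

## Robot

A 6-joint arm with a two-finger parallel gripper is mounted at the origin on a cart in front of the work surface, level with it; the furniture and walls round the work are solid. World frame = base frame: x ahead of the robot, y to its left, z up, the work surface at z = 0. Lengths are in m, angles in degrees, forces in N, time in s.
With the tool pointing down it reaches from about 0.35 to 0.875 m from the base axis. Payload 4.2 kg.
Tool frame: the origin (TCP) lies between the finger pads; the fingertips stand 17 mm ahead of it and the grasp point (between the pads) lies 2 mm behind it; z points along the fingers, y is the direction in which the jaws open and shut (so a half turn about z gives the same grasp; the last joint's range is limited). The gripper opens to 87 mm and grips with 3 to 60 N. Pads are 19 mm wide; open, the fingers measure 117 mm over their backs; the gripper's body (75 mm by 190 mm) begins 51 mm behind the grasp point.
Start: joints at [-58.866, 22.042, 0.453, 0, -68.411, -14.817], TCP at [0.176, -0.6, 0.24] pointing down, gripper open.
Joint ranges: [-179.83, 179.83], [-69.29, 118.12], [-61.27, 80.66], [-181.25, 117.63], [-171.15, -9.14], [-177.46, 177.46]. Speed limits (degrees/s): [159.86, 159.86, 180, 180, 180, 180].

## Interface

Orientations are given as a 3x3 rotation matrix whose columns are the frame's x, y, z axes.
In Python, from station import r gives the robot as it stands.
- The arm moves only by the shell command python3 -m creep 'ROWS'. ROWS is JSON, a list of rows, each a list of 7 numbers: the opening, from 0 (shut) to 1 (fully open), then the shift along the tool's x, y, z scaled (see below), then the turn, a rotation vector about the tool's x, y, z scaled (see below). A call has 1 to 5 rows; each row is the pose to reach, as a shift and turn from the pose measured when the call began, along the tool's axes at that moment, turning the shorter way round; what a row does not reach only later rows make up. The controller multiplies each number of a shift by 300 mm and each number of a turn by 180 degrees. A row lasts 1/12 s, in which the tool goes at most 41.7 mm and 7.16 degrees, less where a joint would pass 70% of its speed; a pose out of reach is approached as far as the arm can. A call with a number of a shift or a turn outside -1 to 1 is refused whole. A call with a gripper value outside its range is refused whole. The fingers move at their own pace and stop on an object; the grip force is fixed at half the most. Time passes only in rows, so rows that repeat a pose let the fingers close. It gives the time, the measured TCP pose, the force and the opening at its end, in the units of the state.
- r.sense(): the state, without advancing time (a new reading comes with each control period).
- r.capture(name): name is "scene" or "top"; returns the picture (480x640x3 uint8, blue, green, red); there is no depth.
- r.camera_model(name): a dict with "mtx" (3x3 intrinsics, pixels), "dist" ([k1, k2, p1, p2, k3] as OpenCV has them; the pictures are not rectified), "R" (3x3) and "t" (3): a world point X has camera coordinates R X + t. Camera axes: x right, y down, z forward; pixel columns grow to the right and rows downward; lengths in m; the calibration is good to about 2 mm. A picture is of the moment at which its call begins. camera_model takes no time and is no camera call.
- r.finish_job(): hands the job in, once; it reports no verdict.
Trained networks look in the newest picture that a camera, given by its name, has taken for a name from the list of things; names that differ only in an ending like _2 or _b are one class to them, and where a whole thing is asked for, a point or a joint stands for the part that bears it (a point fixed in the world has none). Each returns a list of dicts, best first, with "score" (0 to 1); they miss things now and then, are a little off and sometimes report something else, mostly with a low value. They report only what shows in the picture. A call takes as long as a camera call. They do not tell look-alikes from the thing itself.
- r.recognise(camera, target): "rect" ([left, top, right, bottom] as shares, 0 to 1, of the picture: columns of its width, rows of its height, round what is visible of it).
- r.outline_of(camera, target): "pixels" (480x640 bool, what is visible of it) and "rect" ([left, top, right, bottom] as shares, 0 to 1, of the picture: columns of its width, rows of its height, round what is visible of it).
The state is a dict: "time_s": time; "joints": joint angles; "joint_velocities": joint speeds; "effort": joint torques, N m; "tcp_pos": TCP position; "ee_rot": TCP orientation; "wrist_force": force on the tool from outside, world axes, zero at the start; "moment": the same for the moment, N m; "gripper_width": opening from 0.0 (shut) to 1.0 (fully open).
Only numpy, scipy, OpenCV 4.12 (cv2) and the standard library are available. Lean on these libraries where they do the work, as an engineer would, in place of code of your own. Each camera call takes 0.05 s, during which the arm holds its last target.

## Working session

There is one attempt and no reset: what is moved stays moved. The work goes in short steps, Python scripts to look and compute and a shell command to move; the robot and the scene stay as the last step left them, time stands still between calls to the robot, and variables do not carry over. Pictures are saved under pics/ and viewed, and the job is handed in when it is done.

```bash
ls; mkdir -p pics; python3 - <<'E'
from station import r
import cv2
s=r.sense();print({k:s[k] for k in('time_s','tcp_pos','ee_rot','gripper_width','wrist_force')})
for n in('scene','top'):
    cv2.imwrite(f'pics/{n}0.png',r.capture(n)); m=r.camera_model(n);print(n,m)
E
```

```text
pics
{'time_s': 0.0, 'tcp_pos': array([ 0.17543201, -0.59927595,  0.23846304]), 'ee_rot': array([[-9.59771719e-01, -2.80780490e-01, -7.50597227e-04],
       [-2.80781458e-01,  9.59769501e-01,  2.06820682e-03],
       [ 1.39688201e-04,  2.19576020e-03, -9.99997580e-01]]), 'gripper_width': 1.0024464249817673, 'wrist_force': array([ 0.7563952 ,  0.10822989, -0.19448155])}
scene {'mtx': array([[506.6894388 ,   0.        , 316.88639272],
       [  0.        , 506.6894388 , 236.3902887 ],
       [  0.        ,   0.        ,   1.        ]]), 'dist': array([-0.02072638,  0.        ,  0.        ,  0.        ,  0.        ]), 'R': array([[-0.79769007, -0.60299326, -0.00946973],
       [-0.39073929,  0.52873607, -0.75349916],
       [ 0.4593619 , -0.5973586 , -0.65738067]]), 't': array([0.38779446, 0.28158006, 0.92913119])}
top {'mtx': array([[482.95082992,   0.        , 319.44355266],
       [  0.        , 482.95082992, 242.54159941],
       [  0.        ,   0.        ,   1.        ]]), 'dist': array([-0.07179204,  0.        ,  0.        ,  0.        ,  0.        ]), 'R': array([[ 8.11759662e-03, -9.99965793e-01,  1.58634471e-03],
       [-9.90255582e-01, -8.25930643e-03, -1.39016782e-01],
       [ 1.39025129e-01, -4.42404544e-04, -9.90288755e-01]]), 't': array([0.00206766, 0.50380188, 1.10366911])}
```

View pics/scene0.png

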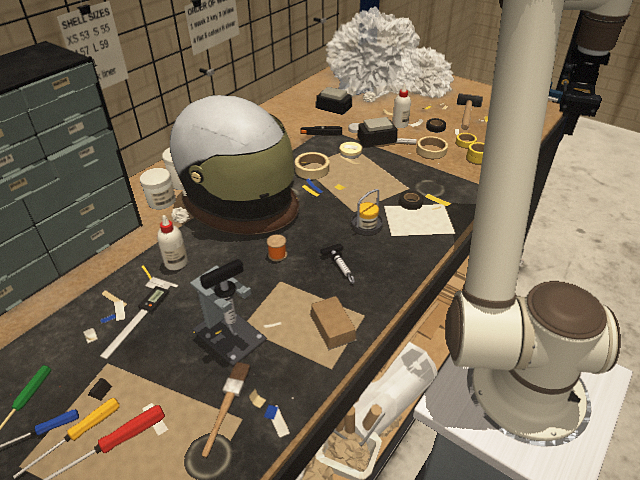

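View pics/top0.png

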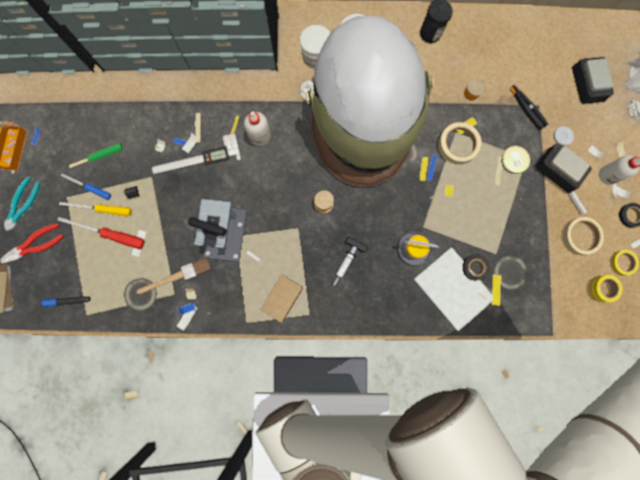

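The scale in its holder is at scene (222,275) / top (208,228). A smaller loose look-alike scale lies at scene (337,262) / top (350,258). The carrier is at scene (369,213) / top (418,247). Next I'll run the networks and make close crops.

```bash
python3 - <<'E'
from station import r
import cv2,numpy as np
W=np.array([640,480,640,480])
for c in('scene','top'):
  im=r.capture(c)
  for t in('scale_grip','holder','carrier','bail_top','black_tape','spool','sand_block','brush','hook_point','scale_collar'):
    try:
      for d in r.recognise(c,t)[:4]: print(c,t,round(d['score'],2),(np.array(d['rect'])*W).round(1))
    except Exception as e: print(t,e)
  for nm,(x,y) in dict(scale=(222,300) if c=='scene' else(215,230),car=(375,212) if c=='scene' else(420,248)).items():
    h=70 if nm=='scale' else 45
    cr=im[y-h:y+h,x-h:x+h]; cv2.imwrite(f'pics/{c}_{nm}.png',cv2.resize(cr,(560,560),interpolation=cv2.INTER_CUBIC))
print(r.sense()['time_s'])
a=[cv2.resize(cv2.imread(f'pics/{c}_{n}.png'),(400,300) if 0 else (300,300)) for c in('scene','top') for n in('scale','car')]
cv2.imwrite('pics/crops.png',np.vstack([np.hstack(a[:2]),np.hstack(a[2:])]))
E
```

```text
scene scale_grip 0.88 [198.8 257.1 241.2 333.7]
scene holder 0.62 [190.9 269.3 265.7 365.1]
scene carrier 0.92 [350.  187.8 383.8 231.1]
scene bail_top 0.9 [352.1 191.8 388.5 234.2]
scene black_tape 0.72 [397.4 191.4 422.4 211.3]
scene spool 0.67 [265.9 234.7 290.3 263.6]
scene sand_block 0.74 [311.9 295.8 353.5 353. ]
scene brush 0.6 [203.9 363.3 247.7 456.4]
scene brush 0.47 [201.9 261.2 246.4 334. ]
scene hook_point 0.56 [347.6 274.  357.4 286.6]
scene scale_collar 0.96 [201.5 261.5 242.8 334.6]
scene scale_collar 0.88 [319.7 241.5 354.1 282. ]
top scale_grip 0.72 [339.  240.6 369.3 278.9]
top scale_grip 0.61 [188.4 219.4 225.3 238.1]
top holder 0.66 [194.3 201.2 244.6 262.7]
top holder 0.55 [398.  234.6 435.  265.2]
top carrier 0.8 [395.1 235.8 434.5 264.9]
top bail_top 0.71 [398.1 233.8 436.9 265.9]
top black_tape 0.66 [465.4 254.3 490.6 282. ]
top black_tape 0.6 [315.8 191.2 331.3 214.5]
top black_tape 0.52 [399.5 233.9 438.  264.5]
top spool 0.71 [316.2 190.4 331.4 214.2]
top sand_block 0.77 [258.8 278.3 301.5 324.2]
top brush 0.76 [138.4 256.8 208.1 293.1]
top scale_collar 0.91 [331.2 236.8 370.4 285.3]
top scale_collar 0.57 [188.  218.5 225.6 237.6]
top scale_collar 0.44 [315.8 191.9 332.4 211.5]
1.2
```

View pics/crops.png

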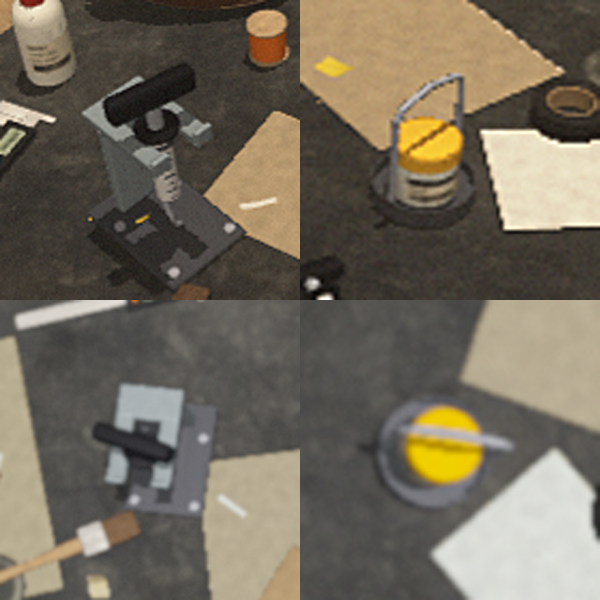

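View pics/scene_scale.png

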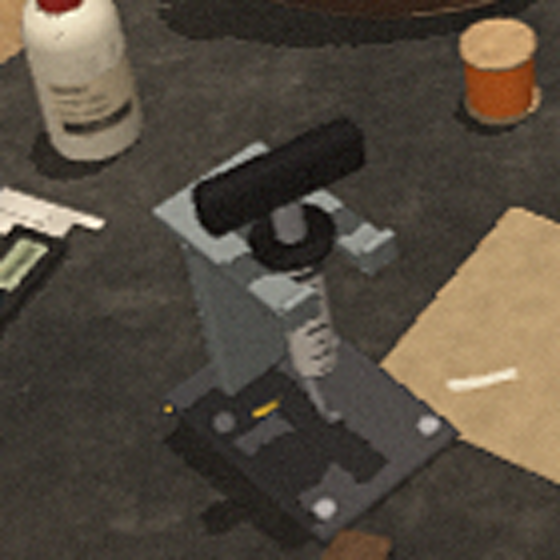

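View pics/top_scale.png

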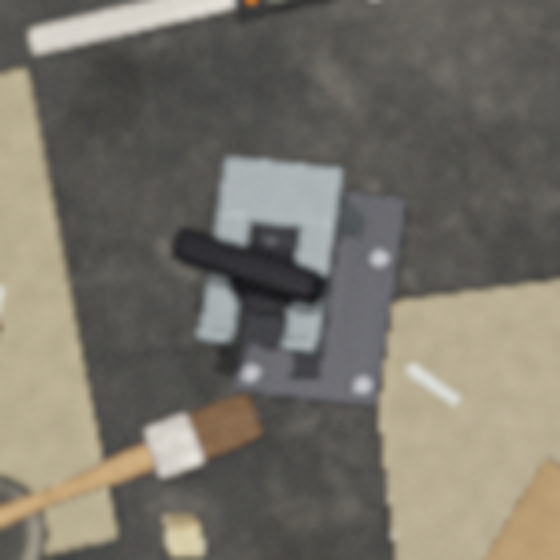

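```bash
cat > h.py <<'E'
import numpy as np,cv2
from station import r
def ray(c,uv):
    m=r.camera_model(c)
    p=cv2.undistortPoints(np.array([[uv]],float),m['mtx'],m['dist'])[0,0]
    d=m['R'].T@np.array([p[0],p[1],1]); o=-m['R'].T@m['t']; return o,d
def onz(c,uv,z):
    o,d=ray(c,uv); return o+d*(z-o[2])/d[2]
def proj(c,X):
    m=r.camera_model(c); X=np.atleast_2d(np.array(X,float))
    rv,_=cv2.Rodrigues(m['R']); return cv2.projectPoints(X,rv,m['t'],m['mtx'],m['dist'])[0][:,0]
def tri(a,b):
    A=[];B=[]
    for c,uv in(('scene',a),('top',b)):
        o,d=ray(c,uv); d/=np.linalg.norm(d); P=np.eye(3)-np.outer(d,d);A.append(P);B.append(P@o)
    x,res,_,_=np.linalg.lstsq(np.vstack(A),np.hstack(B),rcond=None); return x,np.sqrt(res)
E
python3 - <<'E'
from h import *
print('grip tri',tri((222,274.5),(207.8,227)), onz('scene',(222,274.5),.187),onz('top',(207.8,227),.193))
a=onz('top',(145+180/4,160+245/4),.193);b=onz('top',(145+322/4,160+290/4),.193);print(a,b,np.linalg.norm(a-b),np.degrees(np.arctan2(*(a-b)[[1,0]])))
a=onz('scene',(152+212/4,230+205/4),.187);b=onz('scene',(152+350/4,230+148/4),.187);print(a,b,np.linalg.norm(a-b),np.degrees(np.arctan2(*(a-b)[[1,0]])))
# holder yaw from top crop: prong plate back edge (225,157)-(342,170) z .145
a=onz('top',(145+225/4,160+157/4),.145);b=onz('top',(145+342/4,160+170/4),.145);print('holder yaw y axis',np.degrees(np.arctan2(*(a-b)[[1,0]])),a,b)
a=onz('top',(145+198/4,160+340/4),.15);b=onz('top',(145+320/4,160+348/4),.15);print(np.degrees(np.arctan2(*(a-b)[[1,0]])),a,b)
for c,x,y in(('scene',370,210),('top',420,250)):
    im=r.capture(c); h=30; cv2.imwrite(f'pics/{c}_c2.png',cv2.resize(im[y-h:y+h,x-h:x+h],(600,600),interpolation=cv2.INTER_CUBIC))
    for d in r.outline_of(c,'carrier')[:1]:
        print(c,d['score'],np.array(np.nonzero(d['pixels'])).mean(1)[::-1])
E
```

```text
grip tri (array([0.51455668, 0.23795036, 0.18330719]), array([0.00189735])) [0.51288061 0.24080421 0.187     ] [0.51179717 0.23481287 0.193     ]
[0.52349318 0.27211409 0.193     ] [0.50069103 0.19800532 0.193     ] 0.07753739044459264 72.89765530992356
[0.52500933 0.27042807 0.187     ] [0.50103685 0.20845026 0.187     ] 0.06645245509083982 68.85395773302454
holder yaw y axis 83.90841850186398 [0.58088429 0.26297986 0.145     ] [0.57405916 0.19902659 0.145     ]
86.74071083609707 [0.48015649 0.27183994 0.15      ] [0.4764327  0.20644907 0.15      ]
scene 0.97 [366.81361607 216.81919643]
top 0.56 [415.14391534 248.43174603]
```

View pics/scene_c2.png

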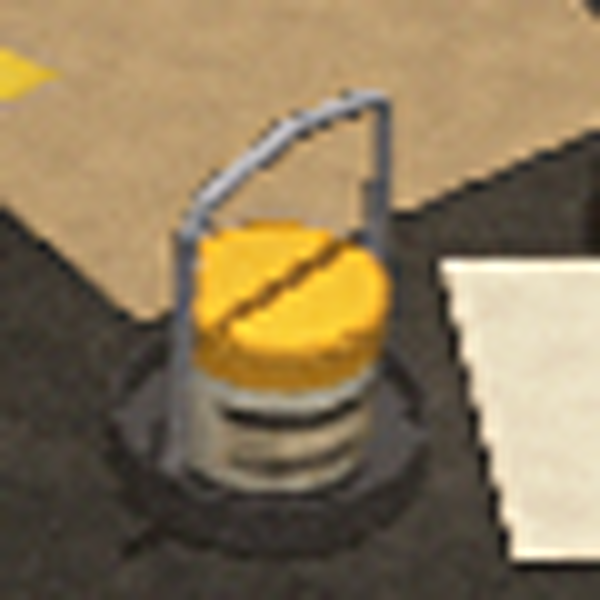

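View pics/top_c2.png

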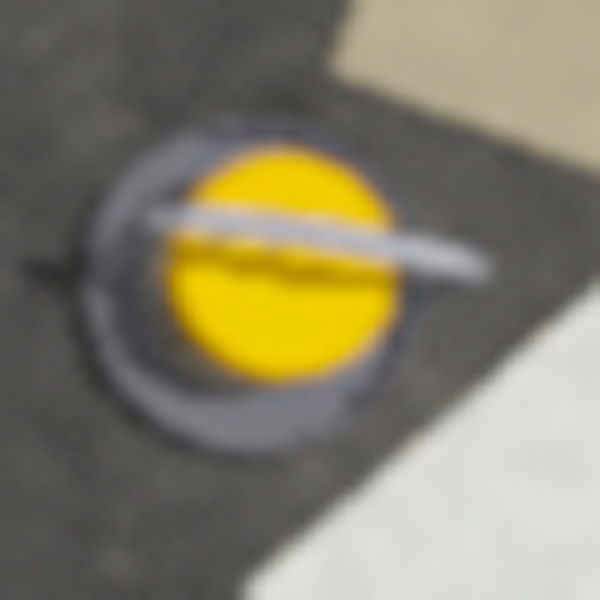

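```bash
cat > fit.py <<'E'
from h import *
from scipy.optimize import least_squares
def rot(y): return np.array([[np.cos(y),-np.sin(y)],[np.sin(y),np.cos(y)]])
def fit(pts,p0):
    # pts: list (cam, uv, local xyz)
    def f(p):
        o=[]
        for c,uv,l in pts:
            l=np.array(l,float); xy=rot(p[2])@l[:2]+p[:2]; o+=list(proj(c,[*xy,l[2]])[0]-uv)
        return o
    s=least_squares(f,p0,loss='soft_l1'); return s.x,np.array(f(s.x)).reshape(-1,2)
E
python3 - <<'E'
from fit import *
P=[('scene',(358.8,202.8),(0,.036,.088)),('scene',(378.2,190),(0,-.036,.088)),('scene',(369,192.8),(0,0,.101)),
('top',(405,241.5),(0,.038,.088)),('top',(439,246.8),(0,-.038,.088)),('top',(421.5,243.2),(0,0,.102)),
]
for y in(-.15,3):
  x,e=fit(P,[.5,-.2,y]);print('carrier',x,np.degrees(x[2]));print(e.round(1))
x,_=fit(P,[.5,-.2,-.15]);np.save('car.npy',x)
S=[('scene',(152+205/4,230+205/4),(0,.04,.187)),('scene',(152+355/4,230+146/4),(0,-.04,.187)),
('top',(145+178/4,160+245/4),(0,.04,.191)),('top',(145+325/4,160+290/4),(0,-.04,.191))]
x,e=fit(S,[.51,.237,-.28]);print('scale',x,np.degrees(x[2]));print(e.round(1))
H=[('top',(145+198/4,160+340/4),(-.036,.03,.152)),('top',(145+320/4,160+348/4),(-.036,-.03,.152)),]
def ov(c,pts,im,col):
    for q in proj(c,pts): cv2.circle(im,tuple(int(v*4) for v in q),2,col,-1)
    
car=np.load('car.npy')
def tw(p,l): l=np.array(l,float); return np.c_[l[:,:2]@rot(p[2]).T+p[:2],l[:,2]]
th=np.linspace(0,2*np.pi,24)
tiles=[]
for c in('scene','top'):
    im=cv2.resize(r.capture(c),None,fx=4,fy=4,interpolation=cv2.INTER_CUBIC)
    ov(c,tw(car,[(0,-.036,.04),(0,-.036,.088),(0,0,.101),(0,.036,.088),(0,.036,.04)]),im,(0,0,255))
    ov(c,tw(car,np.c_[.04*np.cos(th),.04*np.sin(th),0*th]),im,(0,255,0))
    ov(c,tw(car,np.c_[.0265*np.cos(th),.0265*np.sin(th),0*th+.055]),im,(255,0,0))
    ov(c,tw(x,[(0,-.04,.187),(0,.04,.187),(0,0,.187),(-.014,0,.033),(0,0,.061)]),im,(0,0,255))
    ov(c,tw(x,np.c_[.02*np.cos(th),.02*np.sin(th),0*th+.145]),im,(0,255,0))
    for X in(car,x):
        u=proj(c,[X[0],X[1],.09])[0]*4; u=u.astype(int); tiles.append(im[u[1]-150:u[1]+150,u[0]-200:u[0]+200])
cv2.imwrite('pics/ov1.png',np.vstack([np.hstack(tiles[:2]),np.hstack(tiles[2:])]))
E
```

```text
carrier [ 0.49530173 -0.22356805 -0.14578734] -8.352999168592243
[[ 0.3  0.3]
 [ 0.3  0.5]
 [ 0.3 -0.4]
 [-0.3 -0.2]
 [-1.  -0.4]
 [ 1.2 -0.2]]
carrier [ 0.49530173 -0.22356805  6.13739794] 351.64699895858536
[[ 0.3  0.3]
 [ 0.3  0.5]
 [ 0.3 -0.4]
 [-0.3 -0.2]
 [-1.  -0.4]
 [ 1.2 -0.2]]
scale [ 0.51334381  0.23618533 -0.30850514] -17.676042420356556
[[-0.1  1.2]
 [ 2.7 -2.8]
 [-0.3 -0.8]
 [-0.6 -0.1]]
```

View pics/ov1.png

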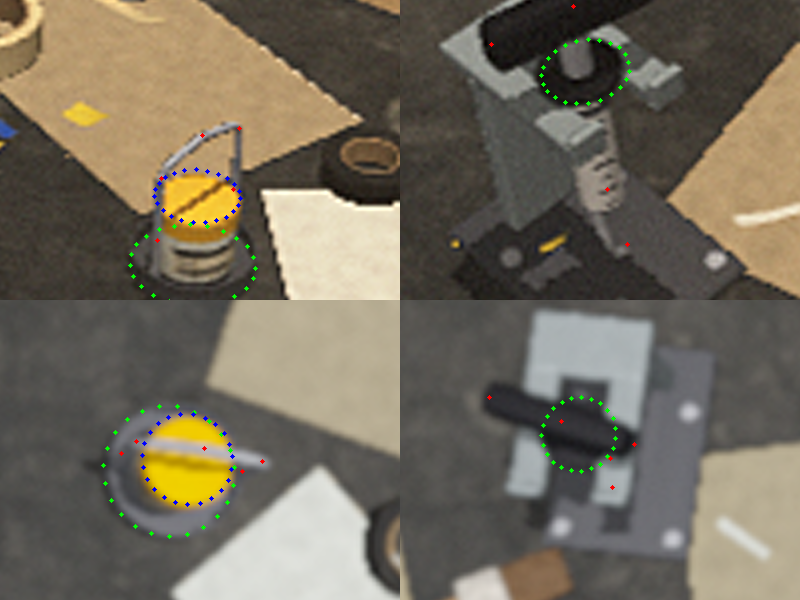

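```bash
cat > go.py <<'E'
from h import *
from scipy.spatial.transform import Rotation as Rn
def to(x,y,z,head):
    """head = world heading (deg) of tool y, tool down"""
    s=r.sense(); R=s['ee_rot']; p=s['tcp_pos']
    h=np.radians(head); Y=np.array([np.cos(h),np.sin(h),0]); Z=np.array([0,0,-1.]); X=np.cross(Y,Z)
    T=np.c_[X,Y,Z]
    d=R.T@(np.array([x,y,z])-p)/.3; w=Rn.from_matrix(R.T@T).as_rotvec()/np.pi
    hd=np.degrees(np.arctan2(R[1,1],R[0,1]))
    print('t',round(s['time_s'],2),'tcp',p.round(4),'head',round(hd,2),'F',s['wrist_force'].round(2),'g',round(s['gripper_width'],3),'j',np.round(s['joints'],0))
    print('shift',d.round(4),'turn',w.round(4))
E
python3 - <<'E'
from go import *
for a in((360,185),(400,160),(330,165)): print(onz('top',a,.0),onz('top',a,.1))
print(onz('top',(370,170),.15),onz('scene',(240,215),0), onz('scene',(240,110),.25))
to(.42,-.2,.28,130); to(.40,-.32,.28,130)
E
```

```text
[ 0.65348376 -0.0930994   0.        ] [ 0.62699625 -0.08451663  0.1       ]
[ 0.71898847 -0.1937147   0.        ] [ 0.6868685  -0.17648045  0.1       ]
[ 0.70410261 -0.01853122  0.        ] [ 0.6732626  -0.01636025  0.1       ]
[ 0.64747475 -0.10211975  0.15      ] [ 7.83238561e-01 -5.95402345e-02  1.11022302e-16] [ 0.82888241 -0.1464801   0.25      ]
t 1.5 tcp [ 0.1756 -0.5998  0.2396] head 106.32 F [0.18 1.   0.31] g 0.999 j [-59.  22.   0.   0. -68. -15.]
shift [-1.1563  1.0501 -0.1348] turn [-0.     -0.     -0.1316]
t 1.5 tcp [ 0.1756 -0.5998  0.2396] head 106.32 F [0.18 1.   0.31] g 0.999 j [-59.  22.   0.   0. -68. -15.]
shift [-0.9799  0.6849 -0.1348] turn [-0.     -0.     -0.1316]
```

```bash
python3 -m creep '[[1,-0.98,0.68,-0.13,0,0,-0.13],[1,-0.98,0.68,-0.13,0,0,-0.13],[1,-0.98,0.68,-0.13,0,0,-0.13],[1,-0.98,0.68,-0.13,0,0,-0.13],[1,-0.98,0.68,-0.13,0,0,-0.13]]'; python3 -c "
from go import *
to(.44,-.05,.28,150)"
```

```text
time_s: 1.92
tcp_pos: [0.3065, -0.4372, 0.2625]
ee_rot: [[-0.769, -0.64, 0.0], [-0.64, 0.769, -0.0], [-0.0, -0.0, -1.0]]
wrist_force: [0.7, -1.1, 0.5]
gripper_width: 1.0
t 1.92 tcp [ 0.3065 -0.4372  0.2625] head 129.76 F [ 0.72 -1.08  0.51] g 1.0 j [-38.  12. -10.   0. -68. -13.]
shift [-1.1675  0.7075 -0.0587] turn [-1.000e-04 -0.000e+00 -1.124e-01]
```

```bash
python3 -m creep '[[1,-1,0.61,-0.06,0,0,-0.11],[1,-1,0.61,-0.06,0,0,-0.11],[1,-1,0.61,-0.06,0,0,-0.11],[1,-1,0.61,-0.06,0,0,-0.11],[1,-1,0.61,-0.06,0,0,-0.11]]'; python3 -c "
from go import *
to(.50,.13,.28,162)"
```

```text
time_s: 2.33
tcp_pos: [0.3733, -0.24, 0.2733]
ee_rot: [[-0.507, -0.862, 0.001], [-0.862, 0.507, -0.001], [-0.0, -0.001, -1.0]]
wrist_force: [1.9, -0.2, 1.4]
gripper_width: 0.998
t 2.33 tcp [ 0.3733 -0.24    0.2733] head 149.56 F [ 1.9  -0.18  1.39] g 0.998 j [-12.   2. -20.   0. -67. -19.]
shift [-1.2773  0.2606 -0.0224] turn [-0.0005 -0.     -0.0691]
```

```bash
python3 -m creep '[[1,-1,0.2,-0.02,0,0,-0.069],[1,-1,0.2,-0.02,0,0,-0.069],[1,-1,0.2,-0.02,0,0,-0.069],[1,-1,0.2,-0.02,0,0,-0.069],[1,-1,0.2,-0.02,0,0,-0.069]]'; python3 -c "
from go import *
to(.513,.236,.26,162.3)"
```

```text
time_s: 2.75
tcp_pos: [0.4412, -0.0429, 0.2779]
ee_rot: [[-0.309, -0.951, 0.003], [-0.951, 0.309, -0.0], [-0.001, -0.003, -1.0]]
wrist_force: [2.1, -0.1, -0.9]
gripper_width: 1.001
t 2.75 tcp [ 0.4412 -0.0429  0.2779] head 162.01 F [ 2.11 -0.06 -0.89] g 1.001 j [ 16.   2. -20.   0. -68. -34.]
shift [-0.958   0.0595  0.0599] turn [-0.0008  0.0002 -0.0016]
```

```bash
python3 -m creep '[[1,-0.96,0.06,0.03,0,0,0],[1,-0.96,0.06,0.03,0,0,0],[1,-0.96,0.06,0.03,0,0,0],[1,-0.96,0.06,0.03,0,0,0],[1,-0.96,0.06,0.03,0,0,0]]'; python3 -m creep '[[1,-0.26,0.02,0.025,0,0,0],[1,-0.26,0.02,0.025,0,0,0],[1,-0.26,0.02,0.025,0,0,0]]';python3 - <<'E'
from go import *
to(.513,.236,.26,162.3)
for c in('scene','top'): cv2.imwrite(f'pics/{c}_a.png',cv2.resize(r.capture(c)[180:360,120:320],(600,540),interpolation=cv2.INTER_CUBIC))
E
```

```text
time_s: 3.17
tcp_pos: [0.4926, 0.159, 0.2717]
ee_rot: [[-0.308, -0.951, 0.004], [-0.951, 0.308, 0.0], [-0.001, -0.003, -1.0]]
wrist_force: [1.2, -1.3, -0.8]
gripper_width: 0.998
time_s: 3.42
tcp_pos: [0.5121, 0.2407, 0.2625]
ee_rot: [[-0.304, -0.953, 0.004], [-0.953, 0.304, 0.0], [-0.001, -0.003, -1.0]]
wrist_force: [0.3, -0.1, 0.0]
gripper_width: 1.0
t 3.42 tcp [0.5121 0.2407 0.2625] head 162.32 F [ 0.27 -0.1   0.02] g 1.0 j [ 42.  15.  -6.   0. -68. -59.]
shift [ 0.0139 -0.0075  0.0085] turn [-0.001   0.0005  0.0001]
```

View pics/scene_a.png

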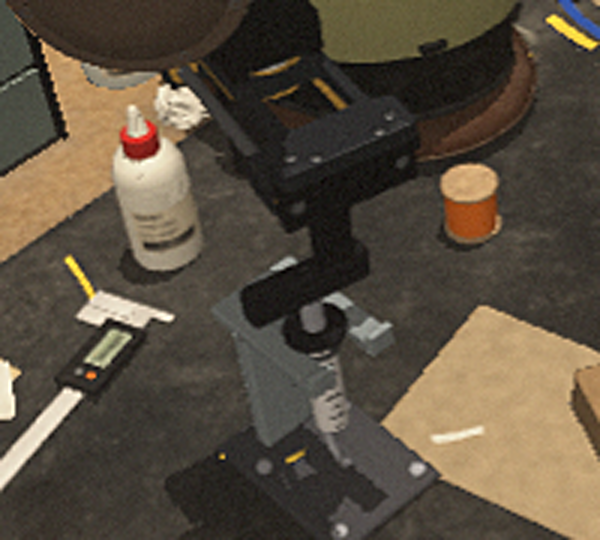

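The view shows the gripper straddling the bar direction, bar at crop (305,280), all lined up. I'll go down to the bar.

```bash
python3 -m creep '[[1,0.014,-0.008,0.06,0,0,0],[1,0.014,-0.008,0.12,0,0,0],[1,0.014,-0.008,0.17,0,0,0],[1,0.014,-0.008,0.21,0,0,0],[1,0.014,-0.008,0.235,0,0,0]]';python3 - <<'E'
from go import *
to(.513,.236,.186,162.3)
cv2.imwrite(f'pics/scene_b.png',cv2.resize(r.capture('scene')[180:360,120:320],(600,540),interpolation=cv2.INTER_CUBIC))
E
```

```text
time_s: 3.93
tcp_pos: [0.5112, 0.2297, 0.1919]
ee_rot: [[-0.308, -0.951, 0.001], [-0.951, 0.308, -0.002], [0.002, -0.001, -1.0]]
wrist_force: [-0.2, -0.1, -0.0]
gripper_width: 0.994
t 3.93 tcp [0.5112 0.2297 0.1919] head 162.07 F [-0.19 -0.09 -0.03] g 0.994 j [ 41.  18. -13.   0. -59. -59.]
shift [-0.0218  0.0009  0.0198] turn [-0.0004 -0.0005 -0.0013]
```

View pics/scene_b.png

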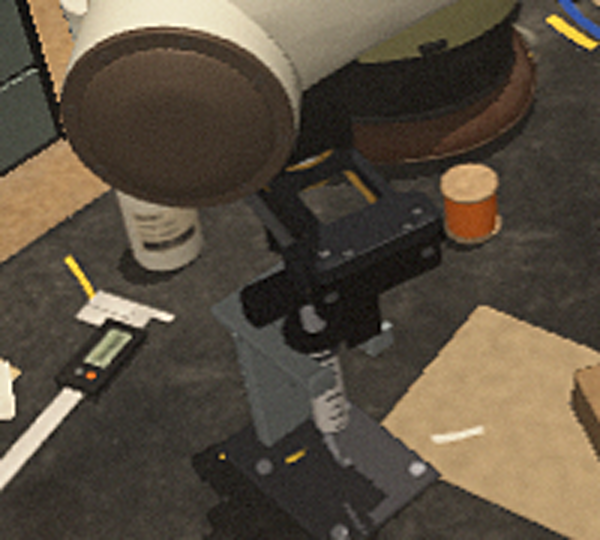

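```bash
python3 -m creep '[[1,-0.02,0,0.01,0,0,0],[1,-0.02,0,0.02,0,0,0],[1,-0.02,0,0.02,0,0,0]]'; python3 -m creep '[[0.5,0,0,0,0,0,0],[0.3,0,0,0,0,0,0],[0.2,0,0,0,0,0,0],[0,0,0,0,0,0,0],[0,0,0,0,0,0,0]]';python3 -m creep '[[0,0,0,0,0,0,0],[0,0,0,0,0,0,0]]';python3 - <<'E'
from go import *
to(.513,.236,.186,162.3)
cv2.imwrite(f'pics/scene_c.png',cv2.resize(r.capture('scene')[180:360,120:320],(600,540),interpolation=cv2.INTER_CUBIC))
E
```

```text
time_s: 4.23
tcp_pos: [0.5128, 0.2354, 0.1849]
ee_rot: [[-0.308, -0.951, -0.001], [-0.951, 0.308, -0.003], [0.003, 0.0, -1.0]]
wrist_force: [-0.3, 0.0, -0.3]
gripper_width: 1.004
time_s: 4.65
tcp_pos: [0.5128, 0.2354, 0.1852]
ee_rot: [[-0.308, -0.951, -0.001], [-0.951, 0.308, -0.002], [0.002, -0.0, -1.0]]
wrist_force: [0.3, 0.5, -0.1]
gripper_width: 0.71
time_s: 4.82
tcp_pos: [0.5129, 0.2354, 0.1853]
ee_rot: [[-0.308, -0.951, -0.0], [-0.951, 0.308, -0.002], [0.002, -0.0, -1.0]]
wrist_force: [0.1, 0.3, -0.9]
gripper_width: 0.551
t 4.82 tcp [0.5129 0.2354 0.1853] head 162.06 F [ 0.1   0.34 -0.92] g 0.551 j [ 41.  19. -13.   0. -59. -59.]
shift [-0.0019  0.0001 -0.0024] turn [-0.0001 -0.0007 -0.0013]
```

View pics/scene_c.png

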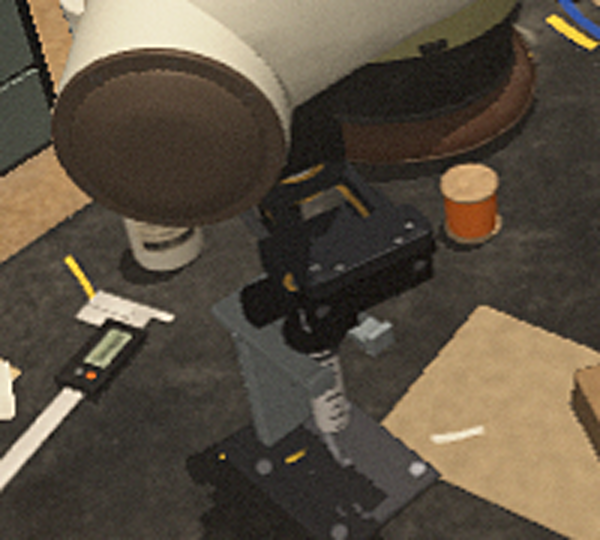

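Fingers are still closing (0.55), so I'll continue.

```bash
python3 -m creep '[[0,0,0,0,0,0,0],[0,0,0,0,0,0,0],[0,0,0,0,0,0,0],[0,0,0,0,0,0,0],[0,0,0,0,0,0,0]]';python3 -m creep '[[0,0,0,0,0,0,0],[0,0,0,0,0,0,0],[0,0,0,0,0,0,0]]'
```

```text
time_s: 5.28
tcp_pos: [0.5129, 0.2354, 0.1853]
ee_rot: [[-0.308, -0.951, -0.0], [-0.951, 0.308, -0.002], [0.002, -0.0, -1.0]]
wrist_force: [0.7, 0.6, -0.3]
gripper_width: 0.204
time_s: 5.53
tcp_pos: [0.5129, 0.2354, 0.1852]
ee_rot: [[-0.308, -0.951, -0.0], [-0.951, 0.308, -0.002], [0.002, -0.0, -1.0]]
wrist_force: [0.5, 0.7, -0.3]
gripper_width: 0.199
```

```bash
python3 -m creep '[[0,0,0,-0.02,0,0,0],[0,0,0,-0.045,0,0,0],[0,0,0,-0.07,0,0,0],[0,0,0,-0.08,0,0,0],[0,0,0,-0.08,0,0,0]]';python3 - <<'E'
from go import *
to(.513,.236,.186,162.3)
cv2.imwrite(f'pics/scene_d.png',cv2.resize(r.capture('scene')[180:360,120:320],(600,540),interpolation=cv2.INTER_CUBIC))
E
```

```text
time_s: 5.95
tcp_pos: [0.5135, 0.2359, 0.2107]
ee_rot: [[-0.308, -0.951, 0.002], [-0.951, 0.308, -0.001], [0.0, -0.002, -1.0]]
wrist_force: [-0.0, 0.6, -2.1]
gripper_width: 0.205
t 5.95 tcp [0.5135 0.2359 0.2107] head 162.07 F [-0.04  0.55 -2.12] g 0.205 j [ 41.  17. -11.   0. -62. -59.]
shift [0.0002 0.0017 0.0823] turn [-0.0006 -0.     -0.0013]
```

View pics/scene_d.png

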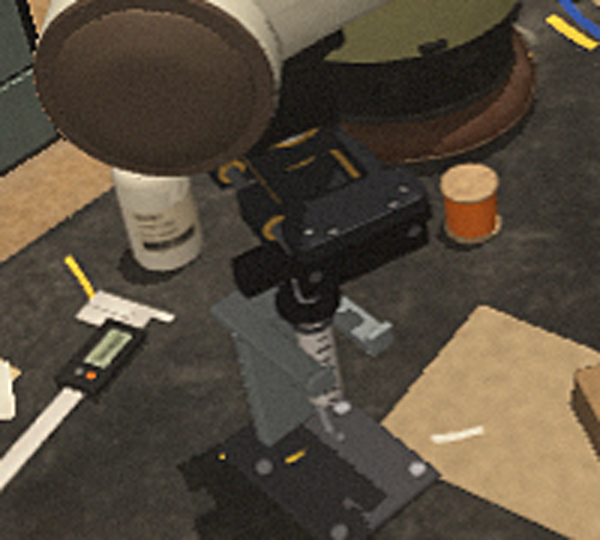

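The scale hangs from the gripper with its collar clear of the prongs; the wrist reads -2.1 N. I'll slide it out along the holder's -x.

```bash
python3 -m creep '[[0,0.013,0.07,0,0,0,0],[0,0.028,0.15,0,0,0,0],[0,0.045,0.24,0,0,0,0],[0,0.062,0.33,0,0,0,0],[0,0.073,0.39,0,0,0,0]]';python3 - <<'E'
from go import *
to(.40,.05,.32,165)
cv2.imwrite(f'pics/scene_e.png',cv2.resize(r.capture('scene')[180:400,120:360],(600,550),interpolation=cv2.INTER_CUBIC))
E
```

```text
time_s: 6.42
tcp_pos: [0.3927, 0.2503, 0.2094]
ee_rot: [[-0.308, -0.951, -0.001], [-0.951, 0.308, -0.002], [0.002, 0.0, -1.0]]
wrist_force: [0.1, -0.0, -1.8]
gripper_width: 0.207
t 6.42 tcp [0.3927 0.2503 0.2094] head 162.05 F [ 0.08 -0.04 -1.79] g 0.207 j [ 53.   8. -24.   0. -59. -71.]
shift [ 0.6284 -0.2286 -0.3673] turn [ 0.0001 -0.0007 -0.0164]
```

View pics/scene_e.png

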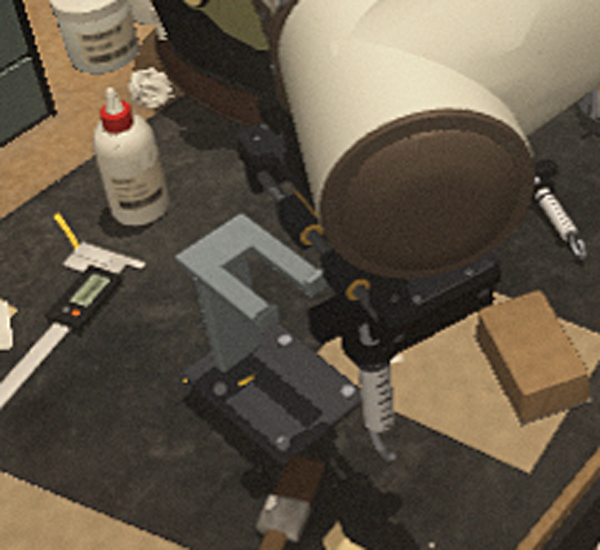

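```bash
python3 -m creep '[[0,0.09,-0.03,-0.1,0,0,0],[0,0.2,-0.07,-0.2,0,0,-0.005],[0,0.32,-0.11,-0.3,0,0,-0.01],[0,0.45,-0.16,-0.36,0,0,-0.016],[0,0.58,-0.21,-0.36,0,0,-0.016]]';python3 -c "
from go import *
to(.48,-.13,.32,171.6)"
```

```text
time_s: 6.88
tcp_pos: [0.3978, 0.0785, 0.3198]
ee_rot: [[-0.256, -0.967, 0.004], [-0.967, 0.256, 0.001], [-0.002, -0.004, -1.0]]
wrist_force: [1.8, -0.3, -0.8]
gripper_width: 0.207
t 6.88 tcp [0.3978 0.0785 0.3198] head 165.17 F [ 1.77 -0.3  -0.85] g 0.207 j [ 34.  -4. -19.   0. -74. -49.]
shift [ 6.016e-01 -4.427e-01 -3.000e-04] turn [-0.0013  0.0007 -0.0357]
```

```bash
python3 -m creep '[[0,0.1,-0.08,0,0,0,-0.01],[0,0.22,-0.16,0,0,0,-0.02],[0,0.34,-0.25,0,0,0,-0.036],[0,0.46,-0.34,0,0,0,-0.036],[0,0.57,-0.42,0,0,0,-0.036]]';python3 -c "
from go import *
to(.545,-.23,.32,171.6)"
```

```text
time_s: 7.3
tcp_pos: [0.4732, -0.1144, 0.3199]
ee_rot: [[-0.145, -0.989, 0.005], [-0.989, 0.145, 0.002], [-0.002, -0.004, -1.0]]
wrist_force: [0.7, 1.6, -0.9]
gripper_width: 0.204
t 7.3 tcp [ 0.4732 -0.1144  0.3199] head 171.64 F [ 0.71  1.61 -0.86] g 0.204 j [  6.   5. -10.  -0. -74. -14.]
shift [ 3.465e-01 -2.927e-01  3.000e-04] turn [-0.0014  0.0007  0.0002]
```

```bash
python3 -m creep '[[0,0.1,-0.09,0,0,0,0],[0,0.2,-0.17,0,0,0,0],[0,0.28,-0.24,0,0,0,0],[0,0.346,-0.29,0,0,0,0],[0,0.346,-0.29,0,0,0,0]]';python3 - <<'E'
from go import *
to(.54,-.23,.241,171.6)
a=r.capture('scene');b=r.capture('top');cv2.imwrite('pics/rs1.png',a);cv2.imwrite('pics/rt1.png',b)
cv2.imwrite('pics/f.png',np.hstack([cv2.resize(a[120:270,300:450],(400,400),interpolation=2),cv2.resize(b[180:300,360:480],(400,400),interpolation=2)]))
E
```

```text
time_s: 7.72
tcp_pos: [0.5458, -0.2334, 0.3179]
ee_rot: [[-0.149, -0.989, 0.002], [-0.989, 0.149, 0.001], [-0.001, -0.002, -1.0]]
wrist_force: [0.6, 0.6, -1.9]
gripper_width: 0.205
t 7.72 tcp [ 0.5458 -0.2334  0.3179] head 171.4 F [ 0.57  0.61 -1.85] g 0.205 j [ -8.  16.   3.  -0. -77.  -1.]
shift [-0.0081  0.0214  0.2562] turn [-0.0007  0.0004 -0.0011]
```

View pics/f.png

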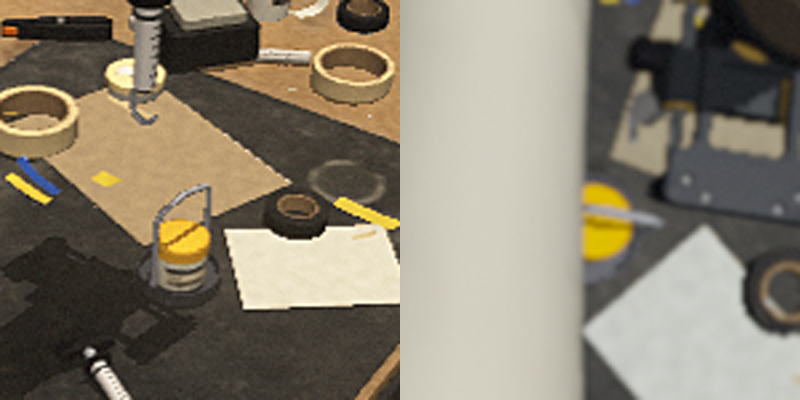

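View pics/rt1.png

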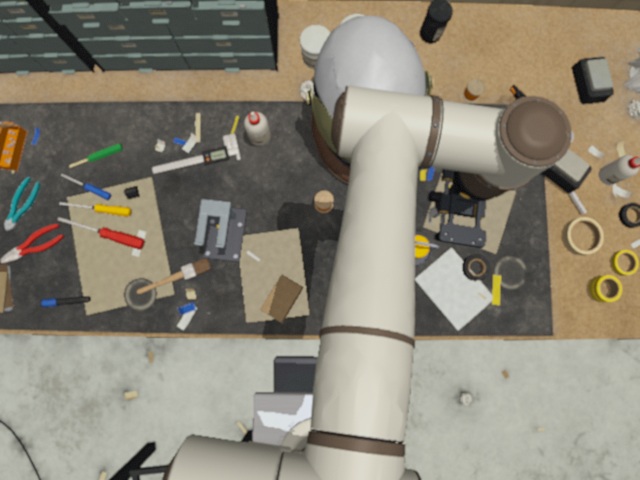

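Picture: the scene crop shows the scale hanging upright with its hook at crop (145,115), beyond and above the handle peak at crop (190,192). The holder is empty and unobstructed in the top view. Next is a check of where the hook should appear.

```bash
python3 - <<'E'
from fit import *
s=r.sense();R=s['ee_rot'];p=s['tcp_pos'];g=p+[0,0,.002]
sx=-R[:,1]; 
pts=[g+[0,0,-.168],g-.014*sx+[0,0,-.154],g+[0,0,-.126],g+[0,0,-.042],g+.015*sx-[0,0,.14]]
print(proj('scene',pts))
im=cv2.resize(cv2.imread('pics/rs1.png'),None,fx=6,fy=6,interpolation=2)
for q in proj('scene',pts): cv2.circle(im,tuple(int(v) for v in q*6+3),4,(0,0,255),-1)
cv2.imwrite('pics/g.png',im[640:1180,1920:2520])
# holder fit crop
im=cv2.imread('pics/rs1.png');im2=cv2.imread('pics/rt1.png')
cv2.imwrite('pics/hol.png',np.hstack([cv2.resize(im[260:360,180:280],(400,400),interpolation=2),cv2.resize(im2[190:270,180:260],(400,400),interpolation=2)]))
E
```

```text
[[354.91063192 166.51806555]
 [359.52264468 163.8433534 ]
 [355.61682951 151.42982828]
 [357.12646958 119.0827342 ]
 [350.70888026 154.14141404]]
```

View pics/g.png

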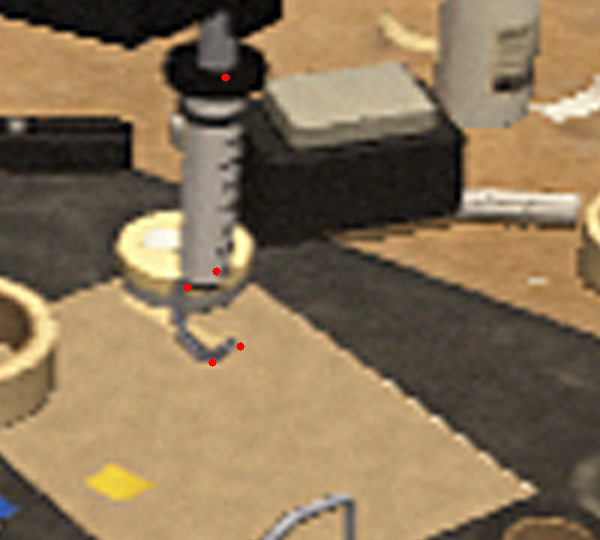

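View pics/hol.png

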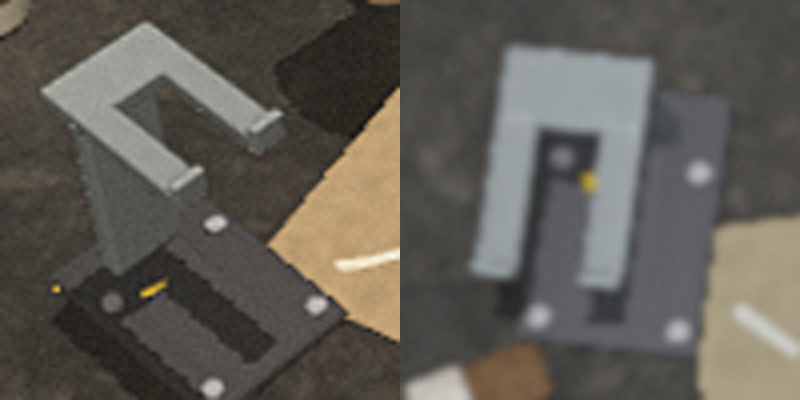

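```bash
python3 -m creep '[[0,-0.008,0.01,0.06,0,0,0],[0,-0.008,0.02,0.12,0,0,0],[0,-0.008,0.02,0.18,0,0,0],[0,-0.008,0.02,0.23,0,0,0],[0,-0.008,0.02,0.25,0,0,0]]';python3 -m creep '[[0,0,0,0.01,0,0,0],[0,0,0,0.01,0,0,0]]';python3 - <<'E'
from go import *
to(.54,-.23,.241,171.6)
a=r.capture('scene')
cv2.imwrite('pics/i.png',cv2.resize(a[150:250,310:430],(720,600),interpolation=2))
to(.4953,-.2236,.241,171.6)
E
```

```text
time_s: 8.23
tcp_pos: [0.5369, -0.2254, 0.2415]
ee_rot: [[-0.146, -0.989, -0.002], [-0.989, 0.146, 0.004], [-0.004, 0.003, -1.0]]
wrist_force: [-0.4, -0.4, -2.9]
gripper_width: 0.204
time_s: 8.4
tcp_pos: [0.5362, -0.2246, 0.2381]
ee_rot: [[-0.145, -0.989, -0.003], [-0.989, 0.145, 0.005], [-0.004, 0.004, -1.0]]
wrist_force: [-0.2, -0.5, -2.3]
gripper_width: 0.2
t 8.4 tcp [ 0.5362 -0.2246  0.2381] head 171.65 F [-0.22 -0.55 -2.27] g 0.2 j [ -7.  18.  -6.  -0. -67.  -1.]
shift [ 0.0161 -0.015  -0.0096] turn [0.0013 0.0013 0.0003]
t 8.45 tcp [ 0.5369 -0.2249  0.2391] head 171.65 F [-0.88 -0.41 -1.06] g 0.206 j [ -7.  18.  -6.  -0. -67.  -1.]
shift [ 0.0157  0.1378 -0.0062] turn [0.0006 0.0012 0.0003]
```

View pics/i.png

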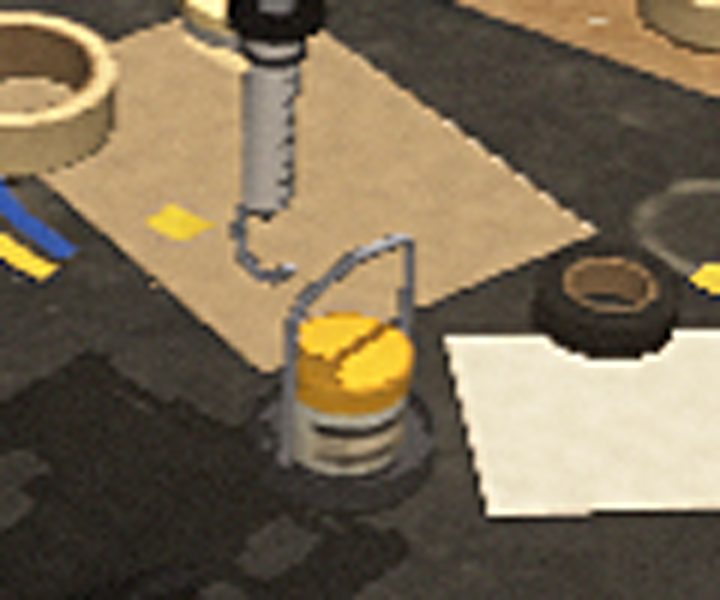

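```bash
python3 -m creep '[[0,0.008,0.015,-0.005,0,0,0],[0,0.016,0.035,-0.006,0,0,0],[0,0.016,0.06,-0.006,0,0,0],[0,0.016,0.08,-0.006,0,0,0],[0,0.016,0.09,-0.006,0,0,0]]';python3 - <<'E'
from go import *
a=r.capture('scene')
cv2.imwrite('pics/j.png',cv2.resize(a[150:250,310:430],(720,600),interpolation=2))
to(.4953,-.2236,.241,171.6)
E
```

```text
time_s: 8.87
tcp_pos: [0.5082, -0.2257, 0.2414]
ee_rot: [[-0.146, -0.989, -0.001], [-0.989, 0.146, 0.004], [-0.004, 0.002, -1.0]]
wrist_force: [0.2, -0.0, -2.4]
gripper_width: 0.203
t 8.92 tcp [ 0.5081 -0.2257  0.2414] head 171.62 F [-0.37  0.27 -1.83] g 0.203 j [ -7.  15.  -9.  -0. -66.  -1.]
shift [-0.0006  0.0431  0.0013] turn [0.0006 0.0012 0.0001]
```

View pics/j.png

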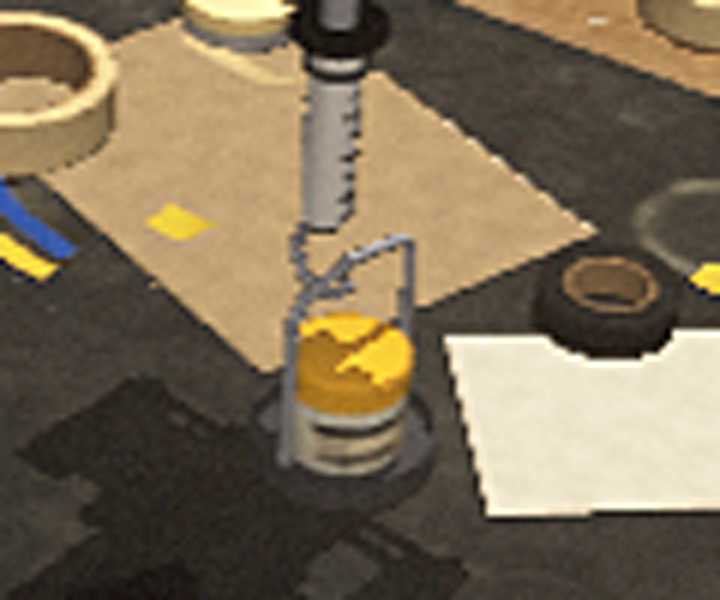

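The hook is passing under the handle at crop (340,275) with no force. Next: finish centring, then raise.

```bash
python3 -m creep '[[0,0,0.015,0,0,0,0],[0,0,0.03,0,0,0,0],[0,0,0.043,0,0,0,0],[0,0,0.043,0,0,0,0]]';python3 -m creep '[[0,0,0,-0.015,0,0,0],[0,0,0,-0.03,0,0,0],[0,0,0,-0.045,0,0,0],[0,0,0,-0.055,0,0,0],[0,0,0,-0.065,0,0,0]]';python3 - <<'E'
from go import *
a=r.capture('scene')
cv2.imwrite('pics/k.png',cv2.resize(a[150:250,310:430],(720,600),interpolation=2))
to(.4953,-.2236,.28,171.6)
E
```

```text
time_s: 9.25
tcp_pos: [0.4945, -0.2237, 0.2415]
ee_rot: [[-0.146, -0.989, -0.002], [-0.989, 0.146, 0.004], [-0.004, 0.002, -1.0]]
wrist_force: [-0.3, -0.2, -2.1]
gripper_width: 0.205
time_s: 9.67
tcp_pos: [0.4948, -0.2238, 0.2615]
ee_rot: [[-0.146, -0.989, -0.001], [-0.989, 0.146, 0.004], [-0.004, 0.002, -1.0]]
wrist_force: [0.2, 0.8, -2.0]
gripper_width: 0.203
t 9.72 tcp [ 0.495  -0.2239  0.262 ] head 171.62 F [ 0.28 -0.18 -1.84] g 0.205 j [ -7.  13.  -9.  -0. -68.  -1.]
shift [-0.0013 -0.0009 -0.0599] turn [0.0003 0.0012 0.0001]
```

View pics/k.png

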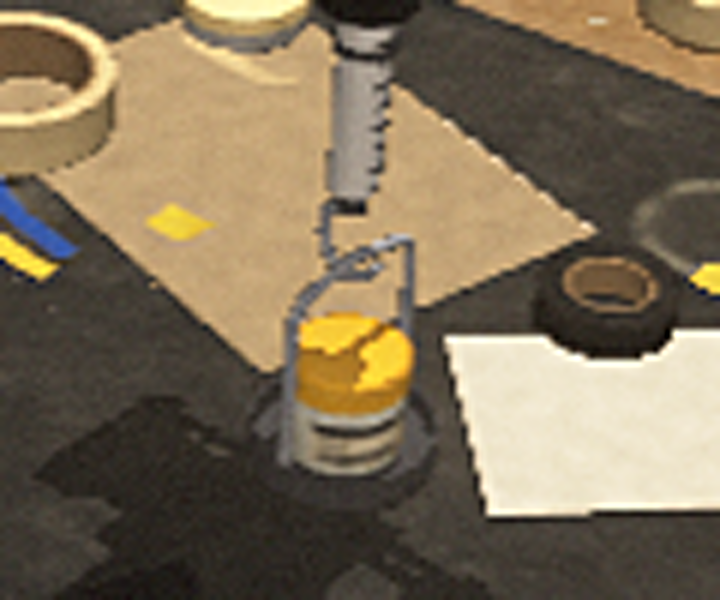

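The hook is around the handle at crop (350,265). I'll raise to just below the earliest possible lift-off.

```bash
python3 -m creep '[[0,0,0,-0.015,0,0,0],[0,0,0,-0.03,0,0,0],[0,0,0,-0.045,0,0,0],[0,0,0,-0.06,0,0,0],[0,0,0,-0.07,0,0,0]]';python3 - <<'E'
from go import *
a=r.capture('scene')
cv2.imwrite('pics/l.png',cv2.resize(a[150:250,310:430],(720,600),interpolation=2))
f=[r.sense()['wrist_force'][2]]
to(.4953,-.2236,.28,171.6)
E
```

```text
time_s: 10.13
tcp_pos: [0.4948, -0.2239, 0.2834]
ee_rot: [[-0.146, -0.989, -0.001], [-0.989, 0.146, 0.004], [-0.004, 0.001, -1.0]]
wrist_force: [0.8, 0.1, -3.6]
gripper_width: 0.205
t 10.18 tcp [ 0.495  -0.224   0.2839] head 171.63 F [-0.53 -0.3  -3.88] g 0.205 j [ -7.  12.  -7.  -0. -71.  -1.]
shift [-0.0014 -0.0008  0.0129] turn [0.0001 0.0012 0.0002]
```

View pics/l.png

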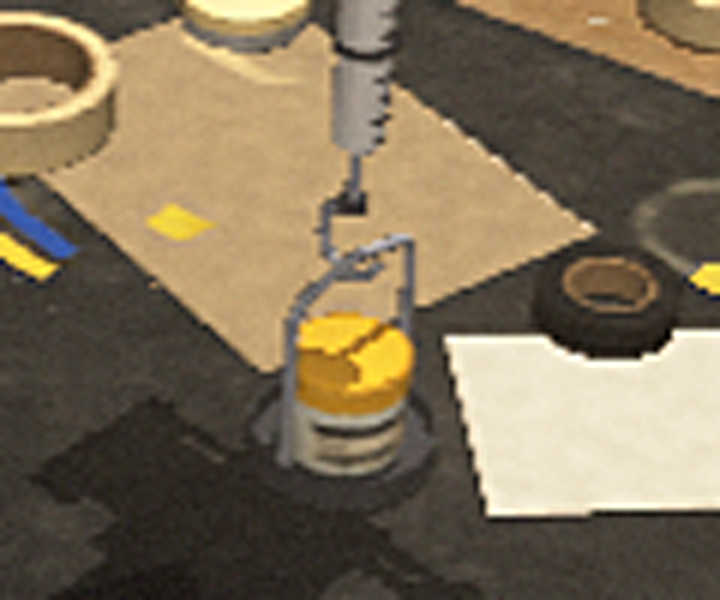

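```bash
cat > meas.py <<'E'
from go import *
from scipy.spatial.transform import Rotation
base=cv2.imread('pics/rs1.png')
def cen(a):
    hsv=cv2.cvtColor(a,cv2.COLOR_BGR2HSV)[195:240,345:395]
    m=((hsv[...,0]>18)&(hsv[...,0]<30)&(hsv[...,1]>170)).astype(np.uint8)
    n,l,st,c=cv2.connectedComponentsWithStats(m); k=1+np.argmax(st[1:,4]); return c[k],st[k]
def meas(tag=None):
    a=r.capture('scene'); c,st=cen(a); c0,s0=cen(base); s=r.sense()
    p=proj('scene',[[.4953,-.2236,.05],[.4953,-.2236,.06]])
    d=c-c0; print('t',round(s['time_s'],2),'z',s['tcp_pos'].round(4),'Fz',round(s['wrist_force'][2],2),'dpx',d.round(2),'rise mm',round(10*d[1]/(p[1]-p[0])[1],1),st)
    if tag: cv2.imwrite(f'pics/{tag}.png',cv2.resize(a[150:250,310:430],(720,600),interpolation=2))
E
python3 -c "
from meas import *
meas()"; python3 -m creep '[[0,0,0,-0.01,0,0,0],[0,0,0,-0.02,0,0,0],[0,0,0,-0.03,0,0,0],[0,0,0,-0.03,0,0,0],[0,0,0,-0.03,0,0,0]]';python3 -c "
from meas import *
meas()"
```

```text
t 10.23 z [ 0.4949 -0.224   0.2834] Fz -4.15 dpx [ 0.18 -0.02] rise mm 0.1 [ 15   7  19  17 212]
time_s: 10.65
tcp_pos: [0.495, -0.2239, 0.2925]
ee_rot: [[-0.146, -0.989, 0.0], [-0.989, 0.146, 0.004], [-0.004, 0.0, -1.0]]
wrist_force: [-0.2, -0.4, -5.1]
gripper_width: 0.203
t 10.7 z [ 0.4949 -0.2239  0.2923] Fz -5.57 dpx [-0.18 -0.21] rise mm 0.7 [ 15   7  18  16 210]
```

```bash
python3 -m creep '[[0,0,0,-0.008,0,0,0],[0,0,0,-0.016,0,0,0],[0,0,0,-0.023,0,0,0],[0,0,0,-0.023,0,0,0],[0,0,0,-0.023,0,0,0]]';python3 -c "
from meas import *
meas()"; python3 -m creep '[[0,0,0,-0.007,0,0,0],[0,0,0,-0.014,0,0,0],[0,0,0,-0.02,0,0,0],[0,0,0,-0.02,0,0,0],[0,0,0,-0.02,0,0,0]]';python3 -c "
from meas import *
meas('m')"
```

```text
time_s: 11.12
tcp_pos: [0.495, -0.2239, 0.2993]
ee_rot: [[-0.146, -0.989, 0.0], [-0.989, 0.146, 0.004], [-0.004, 0.0, -1.0]]
wrist_force: [-0.4, -0.1, -4.9]
gripper_width: 0.203
t 11.17 z [ 0.4949 -0.2239  0.2992] Fz -5.31 dpx [-0.32  1.88] rise mm -5.9 [ 13  10  19  13 144]
time_s: 11.58
tcp_pos: [0.495, -0.2239, 0.3054]
ee_rot: [[-0.146, -0.989, 0.0], [-0.989, 0.146, 0.004], [-0.004, 0.0, -1.0]]
wrist_force: [0.3, 0.3, -6.2]
gripper_width: 0.203
t 11.63 z [ 0.4949 -0.2239  0.3052] Fz -5.39 dpx [-0.54 -2.4 ] rise mm 7.5 [ 14   5  19  16 203]
```

View pics/m.png

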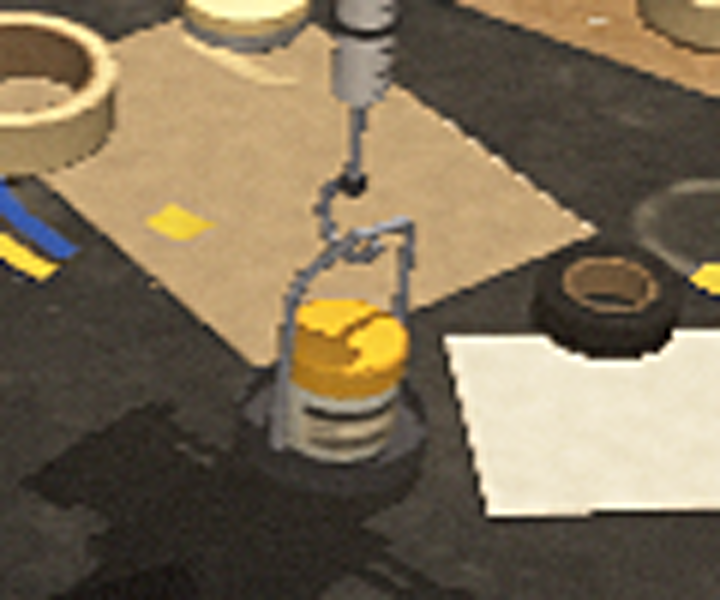

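The carrier hangs about 8 mm up: tray, lid and handle all rose about 2.5 px, and force has levelled at about -5.5 N. I'll nudge up 2 mm and hold.

```bash
python3 -m creep '[[0,0,0,-0.003,0,0,0],[0,0,0,-0.006,0,0,0],[0,0,0,-0.006,0,0,0],[0,0,0,-0.006,0,0,0],[0,0,0,-0.006,0,0,0]]';python3 -c "
from meas import *
meas()"
for i in 1 2 3 4 5 6; do python3 -m creep '[[0,0,0,0,0,0,0],[0,0,0,0,0,0,0],[0,0,0,0,0,0,0],[0,0,0,0,0,0,0],[0,0,0,0,0,0,0]]' | tail -2|head -1;python3 -c "
from meas import *
meas('n$i')"; done
```

```text
time_s: 12.05
tcp_pos: [0.495, -0.2239, 0.3071]
ee_rot: [[-0.146, -0.989, 0.0], [-0.989, 0.146, 0.004], [-0.004, 0.0, -1.0]]
wrist_force: [0.3, -0.2, -5.6]
gripper_width: 0.204
t 12.1 z [ 0.495  -0.2239  0.307 ] Fz -5.18 dpx [-0.1  -2.49] rise mm 7.8 [ 15   5  18  16 197]
wrist_force: [0.1, -0.6, -5.8]
t 12.57 z [ 0.4949 -0.2239  0.307 ] Fz -5.21 dpx [-0.45 -2.34] rise mm 7.3 [ 14   5  19  16 207]
wrist_force: [-0.4, -0.1, -4.7]
t 13.03 z [ 0.495  -0.2239  0.307 ] Fz -5.42 dpx [-0.43 -2.49] rise mm 7.8 [ 14   5  19  16 205]
wrist_force: [-0.3, -0.4, -5.2]
t 13.5 z [ 0.4949 -0.2239  0.307 ] Fz -5.18 dpx [-0.25 -2.41] rise mm 7.5 [ 14   5  19  16 200]
wrist_force: [-0.3, 0.5, -4.9]
t 13.97 z [ 0.4949 -0.2239  0.307 ] Fz -5.91 dpx [-0.37 -2.35] rise mm 7.3 [ 14   5  19  16 210]
wrist_force: [-0.2, -0.2, -5.5]
t 14.43 z [ 0.4949 -0.2239  0.307 ] Fz -5.69 dpx [-0.36 -2.32] rise mm 7.3 [ 14   5  19  16 211]
wrist_force: [-0.7, 0.7, -5.1]
t 14.9 z [ 0.495  -0.2239  0.307 ] Fz -4.63 dpx [-0.41 -2.37] rise mm 7.4 [ 14   5  19  16 205]
```

View pics/n6.png

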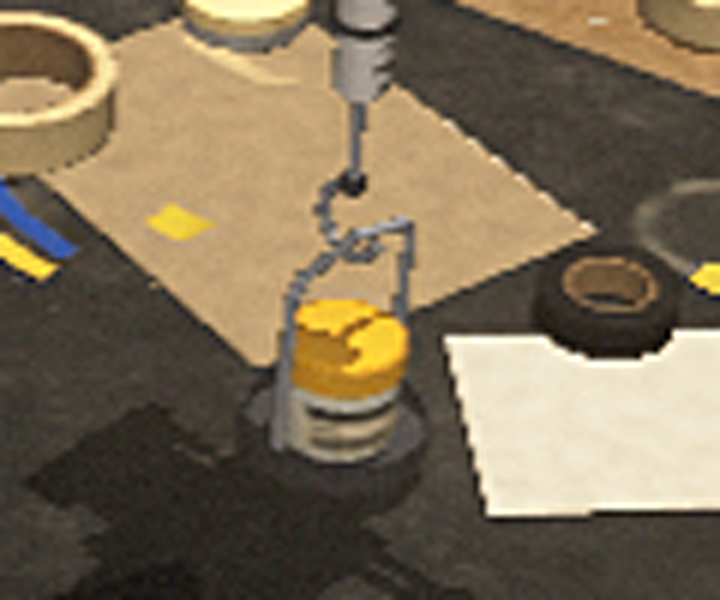

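Carrier held still at about 7.5 mm for about 2.8 s. Lowering slowly now.

```bash
for i in 1 2; do python3 -m creep '[[0,0,0,0.005,0,0,0],[0,0,0,0.01,0,0,0],[0,0,0,0.015,0,0,0],[0,0,0,0.02,0,0,0],[0,0,0,0.024,0,0,0]]' |tail -2; done;python3 -c "
from meas import *
meas('o')"
python3 -m creep '[[0,0,0,0.02,0,0,0],[0,0,0,0.04,0,0,0],[0,0,0,0.06,0,0,0],[0,0,0,0.08,0,0,0],[0,0,0,0.09,0,0,0]]';python3 -c "
from meas import *
meas('p'); to(.4953,-.2236,.241,171.6)"
```

```text
wrist_force: [0.1, -0.2, -5.0]
gripper_width: 0.202
wrist_force: [0.8, 0.4, -4.8]
gripper_width: 0.203
t 15.78 z [ 0.4948 -0.2237  0.2919] Fz -4.79 dpx [-0.48  0.09] rise mm -0.3 [ 14   7  19  17 200]
time_s: 16.2
tcp_pos: [0.4949, -0.2236, 0.2641]
ee_rot: [[-0.146, -0.989, -0.001], [-0.989, 0.146, 0.005], [-0.005, 0.001, -1.0]]
wrist_force: [0.8, 1.3, -2.6]
gripper_width: 0.201
t 16.25 z [ 0.4947 -0.2235  0.2638] Fz -3.41 dpx [-1.34  1.07] rise mm -3.4 [ 13   8  19  17 211]
t 16.25 tcp [ 0.4947 -0.2235  0.2638] head 171.61 F [ 0.53 -0.1  -3.41] g 0.209 j [ -7.  13.  -9.  -0. -68.  -1.]
shift [ 0.0003 -0.002   0.0762] turn [0.0006 0.0015 0.0001]
```

View pics/p.png

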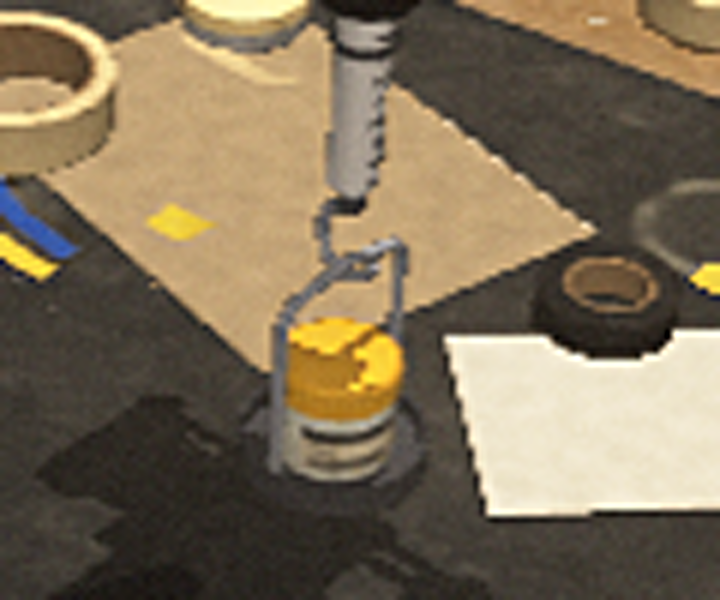

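Set down upright, a few mm from the start. I'll work out its new place, then continue unhooking.

```bash
python3 -m creep '[[0,0,0,0.02,0,0,0],[0,0,0,0.04,0,0,0],[0,0,0,0.06,0,0,0],[0,0,0,0.075,0,0,0],[0,0,0,0.075,0,0,0]]';python3 -c "
from meas import *
meas('q'); to(.4953,-.2236,.241,171.6)
p=proj('scene',[.4953,-.2236,.055])[0]
print('shift',onz('scene',p+[-1.34,1.07],.055)-onz('scene',p,.055))"
```

```text
time_s: 16.67
tcp_pos: [0.494, -0.2233, 0.24]
ee_rot: [[-0.146, -0.989, -0.004], [-0.989, 0.146, 0.006], [-0.005, 0.005, -1.0]]
wrist_force: [-0.5, -0.5, -1.4]
gripper_width: 0.201
t 16.72 z [ 0.4943 -0.2234  0.2407] Fz -2.2 dpx [-1.53  1.11] rise mm -3.5 [ 13   8  19  17 213]
t 16.72 tcp [ 0.4943 -0.2234  0.2407] head 171.61 F [ 0.62  0.28 -2.2 ] g 0.206 j [ -7.  14. -11.  -0. -65.  -1.]
shift [ 0.0001 -0.0032 -0.0011] turn [0.0011 0.0014 0.0001]
shift [0.00033099 0.00558818 0.        ]
```

View pics/q.png

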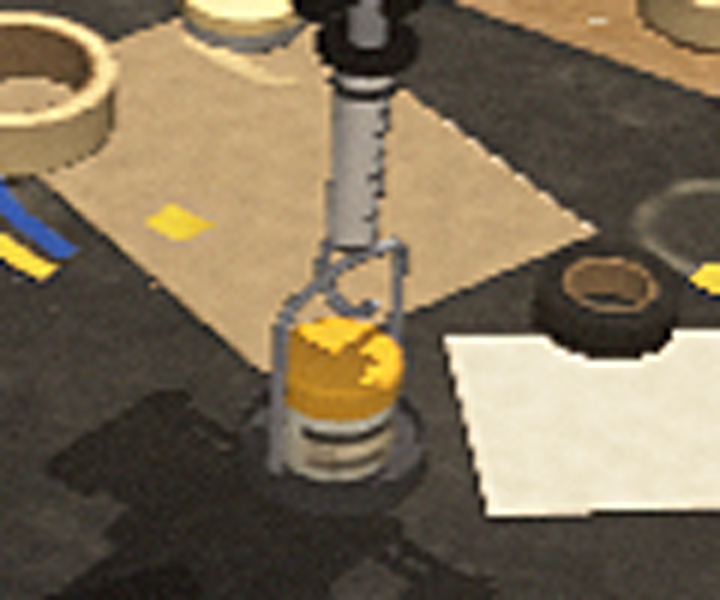

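The hook is free below the handle, with its point at crop (370,305) and no load. Backing it out along +x.

```bash
python3 -m creep '[[0,0,-0.02,-0.002,0,0,0],[0,0,-0.05,-0.002,0,0,0],[0,0,-0.08,-0.002,0,0,0],[0,0,-0.12,-0.002,0,0,0],[0,0,-0.15,-0.002,0,0,0]]';python3 -c "
from meas import *
meas('s'); to(.54,-.23,.33,171.6)"
```

```text
time_s: 17.13
tcp_pos: [0.5407, -0.2303, 0.2413]
ee_rot: [[-0.146, -0.989, -0.002], [-0.989, 0.146, 0.005], [-0.004, 0.002, -1.0]]
wrist_force: [-0.2, 0.3, -1.4]
gripper_width: 0.202
t 17.18 z [ 0.5421 -0.2305  0.2409] Fz -1.69 dpx [-1.28  1.11] rise mm -3.5 [ 13   8  19  17 213]
t 17.18 tcp [ 0.5421 -0.2305  0.2409] head 171.64 F [ 2.34 -1.17 -1.69] g 0.204 j [ -7.  19.  -4.  -0. -67.  -1.]
shift [-0.0018  0.0076 -0.297 ] turn [0.0004 0.0013 0.0002]
```

View pics/s.png

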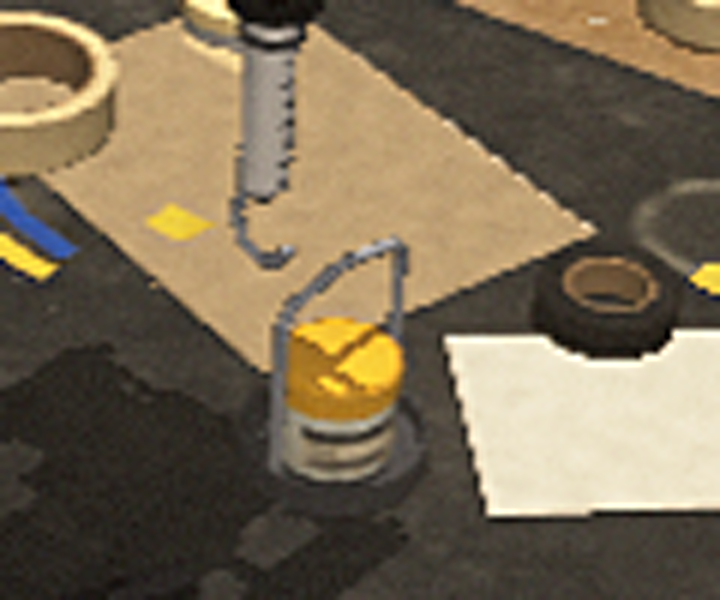

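Hook fully clear and the carrier stands steady. I'll lift and return.

```bash
python3 -m creep '[[0,0,0,-0.06,0,0,0],[0,0,0,-0.13,0,0,0],[0,0,0,-0.2,0,0,0],[0,0,0,-0.26,0,0,0],[0,0,0,-0.27,0,0,0]]';python3 -c "
from go import *
to(.473,-.114,.32,171.6)"
```

```text
time_s: 17.6
tcp_pos: [0.5438, -0.2315, 0.3259]
ee_rot: [[-0.145, -0.989, 0.006], [-0.989, 0.145, 0.002], [-0.002, -0.006, -1.0]]
wrist_force: [0.6, -0.3, -2.2]
gripper_width: 0.208
t 17.6 tcp [ 0.5438 -0.2315  0.3259] head 171.66 F [ 0.57 -0.31 -2.22] g 0.208 j [ -7.  16.   4.  -0. -78.  -1.]
shift [-0.3533  0.2905  0.0188] turn [-0.0019  0.0008  0.0004]
```

```bash
python3 -m creep '[[0,-0.07,0.06,0,0,0,0],[0,-0.14,0.12,0,0,0,0],[0,-0.21,0.18,0,0,0,0],[0,-0.28,0.24,0,0,0,0],[0,-0.35,0.29,0,0,0,0]]';python3 -c "
from go import *
to(.398,.08,.32,165)"
```

```text
time_s: 18.02
tcp_pos: [0.4715, -0.114, 0.3245]
ee_rot: [[-0.146, -0.989, 0.004], [-0.989, 0.146, 0.002], [-0.003, -0.004, -1.0]]
wrist_force: [0.9, 1.0, -2.7]
gripper_width: 0.204
t 18.02 tcp [ 0.4715 -0.114   0.3245] head 171.63 F [ 0.89  0.96 -2.75] g 0.204 j [  6.   5. -10.  -0. -75. -14.]
shift [-0.6042  0.3367  0.0154] turn [-0.0012  0.0009  0.0368]
```

```bash
python3 -m creep '[[0,-0.12,0.07,0,0,0,0.008],[0,-0.24,0.14,0,0,0,0.016],[0,-0.36,0.2,0,0,0,0.024],[0,-0.48,0.27,0,0,0,0.032],[0,-0.6,0.335,0,0,0,0.037]]';python3 -c "
from go import *
to(.393,.251,.215,162.06)"
```

```text
time_s: 18.43
tcp_pos: [0.3967, 0.08, 0.324]
ee_rot: [[-0.261, -0.965, 0.004], [-0.965, 0.261, 0.002], [-0.003, -0.003, -1.0]]
wrist_force: [1.2, 1.9, -2.0]
gripper_width: 0.201
t 18.43 tcp [0.3967 0.08   0.324 ] head 164.87 F [ 1.19  1.9  -2.02] g 0.201 j [ 35.  -4. -19.   0. -75. -50.]
shift [-0.546   0.1617  0.3645] turn [-0.0009  0.001   0.0156]
```

```bash
python3 -m creep '[[0,-0.12,0.04,0.04,0,0,0.004],[0,-0.24,0.07,0.11,0,0,0.008],[0,-0.36,0.1,0.19,0,0,0.012],[0,-0.46,0.14,0.27,0,0,0.015],[0,-0.546,0.162,0.35,0,0,0.016]]';python3 -m creep '[[0,0,0,0.03,0,0,0],[0,0,0,0.03,0,0,0]]'; python3 - <<'E'
from go import *
to(.393,.251,.211,162.06)
to(.5129,.2354,.212,162.06)
a=r.capture('scene');cv2.imwrite('pics/u.png',cv2.resize(a[180:400,120:360],(600,550),interpolation=cv2.INTER_CUBIC))
E
```

```text
time_s: 18.85
tcp_pos: [0.392, 0.2531, 0.218]
ee_rot: [[-0.308, -0.951, 0.004], [-0.951, 0.308, 0.003], [-0.004, -0.003, -1.0]]
wrist_force: [0.7, 0.9, -1.8]
gripper_width: 0.204
time_s: 19.02
tcp_pos: [0.39, 0.253, 0.205]
ee_rot: [[-0.307, -0.952, -0.003], [-0.952, 0.307, -0.003], [0.003, 0.002, -1.0]]
wrist_force: [-1.5, -0.7, -1.8]
gripper_width: 0.203
t 19.02 tcp [0.39  0.253 0.205] head 162.15 F [-1.45 -0.72 -1.82] g 0.203 j [ 53.   8. -24.  -0. -58. -71.]
shift [ 0.0033 -0.0116 -0.0199] turn [ 0.0005 -0.0011  0.0005]
t 19.02 tcp [0.39  0.253 0.205] head 162.15 F [-1.45 -0.72 -1.82] g 0.203 j [ 53.   8. -24.  -0. -58. -71.]
shift [-0.0697 -0.4079 -0.0241] turn [ 0.0005 -0.0011  0.0005]
```

View pics/u.png

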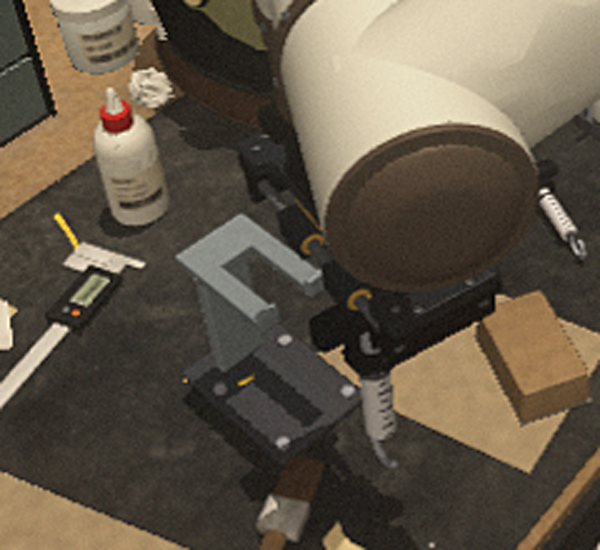

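Scale in front of the prongs, as on the way out. First I'll raise to the entry height in place, then feed it in.

```bash
python3 -m creep '[[0,0.003,-0.01,-0.02,0,0,0],[0,0.003,-0.012,-0.025,0,0,0],[0,0.003,-0.012,-0.025,0,0,0]]'; python3 -c "
from go import *
to(.5129,.2354,.212,162.06)"
```

```text
time_s: 19.32
tcp_pos: [0.3951, 0.2507, 0.2164]
ee_rot: [[-0.308, -0.951, 0.003], [-0.951, 0.308, 0.002], [-0.003, -0.002, -1.0]]
wrist_force: [-0.5, -0.3, -2.1]
gripper_width: 0.21
t 19.32 tcp [0.3951 0.2507 0.2164] head 162.04 F [-0.54 -0.25 -2.12] g 0.21 j [ 52.   8. -23.   0. -59. -70.]
shift [-0.0726 -0.3891  0.0159] turn [-0.0007  0.0009 -0.0001]
```

```bash
python3 -m creep '[[0,-0.012,-0.065,0.01,0,0,0],[0,-0.027,-0.145,0.013,0,0,0],[0,-0.042,-0.225,0.013,0,0,0],[0,-0.057,-0.305,0.013,0,0,0],[0,-0.068,-0.365,0.013,0,0,0]]'; python3 -m creep '[[0,-0.004,-0.02,0,0,0,0],[0,-0.004,-0.02,0,0,0,0]]'; python3 - <<'E'
from go import *
to(.5129,.2354,.1855,162.06)
a=r.capture('scene');cv2.imwrite('pics/v.png',cv2.resize(a[180:360,120:320],(600,540),interpolation=cv2.INTER_CUBIC))
E
```

```text
time_s: 19.73
tcp_pos: [0.5078, 0.2355, 0.214]
ee_rot: [[-0.31, -0.951, 0.005], [-0.951, 0.31, 0.004], [-0.005, -0.004, -1.0]]
wrist_force: [-0.3, -0.1, -2.3]
gripper_width: 0.205
time_s: 19.9
tcp_pos: [0.5156, 0.234, 0.2147]
ee_rot: [[-0.313, -0.95, 0.007], [-0.95, 0.313, 0.005], [-0.006, -0.005, -1.0]]
wrist_force: [0.1, -0.2, -1.8]
gripper_width: 0.201
t 19.9 tcp [0.5156 0.234  0.2147] head 161.78 F [ 0.15 -0.17 -1.81] g 0.201 j [ 41.  17. -10.   0. -62. -59.]
shift [-0.0009  0.0105  0.0973] turn [-0.0016  0.002  -0.0015]
```

View pics/v.png

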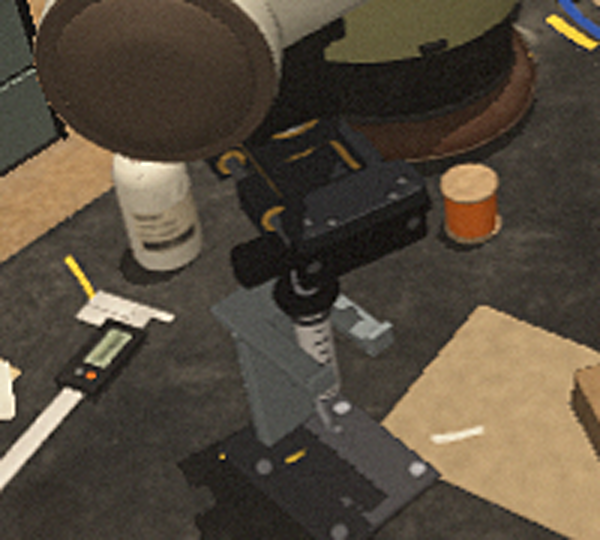

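The tube sits between the prongs, matching the view from the take-out. Lowering.

```bash
python3 -m creep '[[0,-0.001,0.01,0.01,0,0,0],[0,-0.001,0.01,0.03,0,0,0],[0,-0.001,0.01,0.05,0,0,0],[0,-0.001,0.01,0.07,0,0,0],[0,-0.001,0.01,0.08,0,0,0]]'; python3 -c "
from go import *
to(.5129,.2354,.1855,162.06)"
```

```text
time_s: 20.37
tcp_pos: [0.5106, 0.2353, 0.1892]
ee_rot: [[-0.311, -0.95, 0.004], [-0.95, 0.311, 0.003], [-0.004, -0.003, -1.0]]
wrist_force: [-1.0, -1.2, -1.2]
gripper_width: 0.208
t 20.37 tcp [0.5106 0.2353 0.1892] head 161.86 F [-0.99 -1.15 -1.2 ] g 0.208 j [ 41.  18. -13.   0. -59. -59.]
shift [-0.0026 -0.0072  0.0125] turn [-0.0009  0.0014 -0.0011]
```

```bash
python3 -m creep '[[0,-0.003,-0.007,0.004,0,0,0],[0,-0.003,-0.007,0.009,0,0,0],[0,-0.003,-0.007,0.013,0,0,0],[0,-0.003,-0.007,0.013,0,0,0]]'; python3 -c "
from go import *
to(.5129,.2354,.1855,162.06)"
```

```text
time_s: 20.7
tcp_pos: [0.513, 0.2356, 0.1854]
ee_rot: [[-0.311, -0.95, 0.004], [-0.95, 0.311, 0.003], [-0.004, -0.003, -1.0]]
wrist_force: [0.5, -0.4, -1.9]
gripper_width: 0.206
t 20.7 tcp [0.513  0.2356 0.1854] head 161.86 F [ 0.47 -0.36 -1.91] g 0.206 j [ 41.  19. -13.   0. -58. -59.]
shift [ 0.0009  0.0002 -0.0002] turn [-0.0009  0.0014 -0.0011]
```

```bash
python3 -m creep '[[0,0,0,0.002,0,0,0],[0,0,0,0.004,0,0,0],[0,0,0,0.004,0,0,0]]'; python3 -m creep '[[0,0,0,0,0,0,0]]'|grep -E "force|tcp"; python3 -m creep '[[0,0,0,0,0,0,0]]'|grep -E "force|tcp"; python3 - <<'E'
from go import *
a=r.capture('scene');cv2.imwrite('pics/w.png',cv2.resize(a[240:340,170:290],(720,600),interpolation=cv2.INTER_CUBIC))
E
```

```text
time_s: 20.95
tcp_pos: [0.5132, 0.2358, 0.1852]
ee_rot: [[-0.311, -0.95, 0.005], [-0.95, 0.311, 0.004], [-0.005, -0.004, -1.0]]
wrist_force: [-2.2, -0.8, 3.3]
gripper_width: 0.204
tcp_pos: [0.5133, 0.2358, 0.1855]
wrist_force: [0.0, 0.6, -1.8]
tcp_pos: [0.5134, 0.2359, 0.1853]
wrist_force: [-0.0, -0.0, -0.9]
```

View pics/w.png

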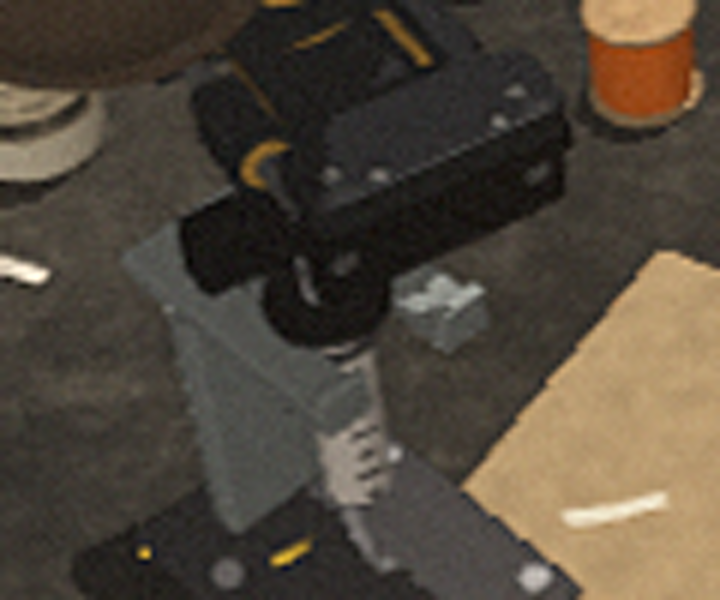

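Contact was felt (+3.3 N when pressed), so the collar rests on the prongs. Opening.

```bash
python3 -m creep '[[0.3,0,0,0,0,0,0],[0.4,0,0,0,0,0,0],[0.5,0,0,0,0,0,0],[0.6,0,0,0,0,0,0],[0.7,0,0,0,0,0,0]]'; python3 -m creep '[[1,0,0,0,0,0,0],[1,0,0,0,0,0,0],[1,0,0,0,0,0,0],[1,0,0,0,0,0,0],[1,0,0,0,0,0,0]]'; python3 - <<'E'
from go import *
a=r.capture('scene');cv2.imwrite('pics/x.png',cv2.resize(a[240:340,170:290],(720,600),interpolation=cv2.INTER_CUBIC))
E
```

```text
time_s: 21.58
tcp_pos: [0.5135, 0.2359, 0.1854]
ee_rot: [[-0.311, -0.95, 0.006], [-0.95, 0.311, 0.005], [-0.006, -0.004, -1.0]]
wrist_force: [-0.4, -0.9, -1.2]
gripper_width: 0.492
time_s: 22.0
tcp_pos: [0.5135, 0.2359, 0.1853]
ee_rot: [[-0.311, -0.95, 0.006], [-0.95, 0.311, 0.005], [-0.006, -0.004, -1.0]]
wrist_force: [-0.3, 0.1, 0.5]
gripper_width: 0.881
```

View pics/x.png

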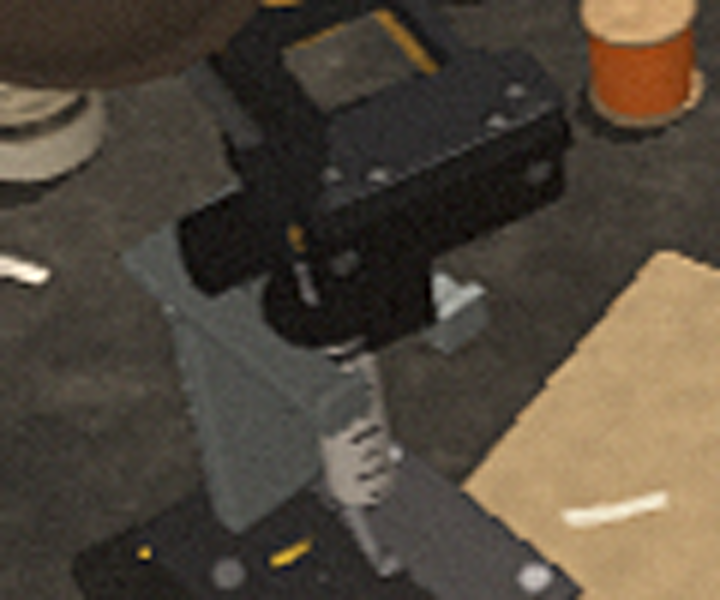

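Fingers are open and the scale stays in place. Rising straight up.

```bash
python3 -m creep '[[1,0,0,-0.03,0,0,0],[1,0,0,-0.08,0,0,0],[1,0,0,-0.15,0,0,0],[1,0,0,-0.24,0,0,0],[1,0,0,-0.34,0,0,0]]'; python3 -m creep '[[1,0.1,0.05,-0.08,0,0,0],[1,0.22,0.1,-0.1,0,0,0],[1,0.36,0.15,-0.1,0,0,0],[1,0.5,0.2,-0.1,0,0,0],[1,0.62,0.25,-0.1,0,0,0]]'; python3 -m creep '[[1,0.1,0,0,0,0,0],[1,0.2,0,0,0,0,0],[1,0.3,0,0,0,0,0],[1,0.3,0,0,0,0,0],[1,0.3,0,0,0,0,0]]';python3 - <<'E'
from meas import *
meas()
a=r.capture('scene');b=r.capture('top');cv2.imwrite('pics/fs.png',a);cv2.imwrite('pics/ft.png',b)
base=cv2.imread('pics/scene0.png')
cr=lambda i:cv2.resize(i[240:370,160:290],(400,400),interpolation=2)
cv2.imwrite('pics/y.png',np.hstack([cr(base),cr(a)]))
E
```

```text
time_s: 22.47
tcp_pos: [0.5124, 0.235, 0.2883]
ee_rot: [[-0.311, -0.95, 0.005], [-0.95, 0.311, 0.003], [-0.005, -0.003, -1.0]]
wrist_force: [0.3, 0.5, -0.1]
gripper_width: 0.998
time_s: 22.88
tcp_pos: [0.3839, 0.0825, 0.3179]
ee_rot: [[-0.311, -0.95, 0.006], [-0.95, 0.311, 0.004], [-0.006, -0.004, -1.0]]
wrist_force: [0.7, -0.6, 0.1]
gripper_width: 1.003
time_s: 23.3
tcp_pos: [0.3554, -0.0041, 0.3184]
ee_rot: [[-0.313, -0.95, 0.008], [-0.95, 0.313, 0.005], [-0.007, -0.006, -1.0]]
wrist_force: [0.7, 0.0, 1.0]
gripper_width: 0.999
t 23.35 z [ 0.3559 -0.0033  0.3182] Fz -0.31 dpx [-1.69  0.81] rise mm -2.5 [ 13   8  19  17 227]
```

View pics/y.png

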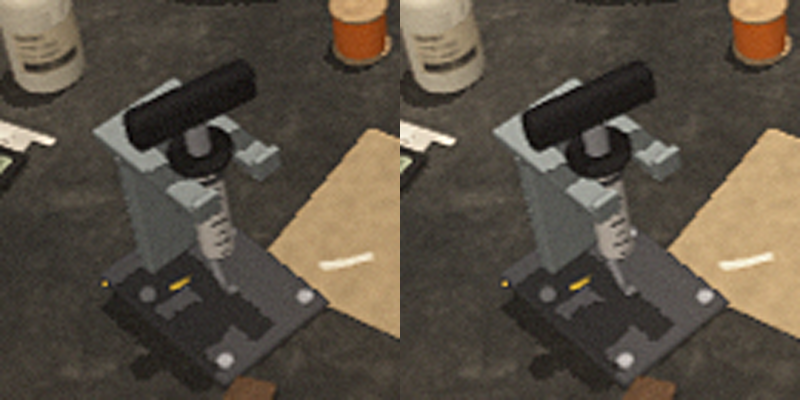

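View pics/fs.png

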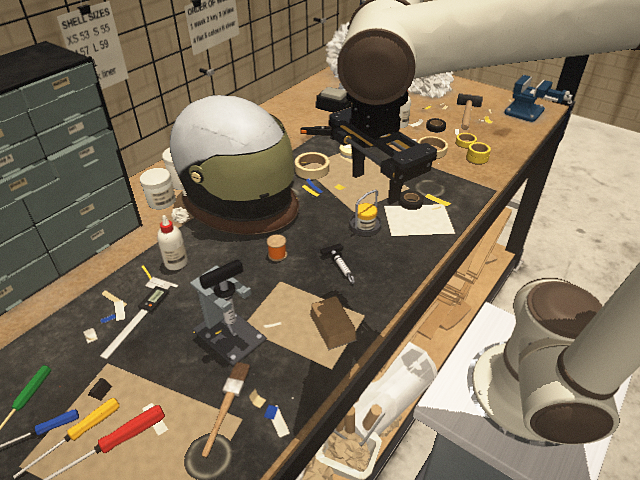

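View pics/ft.png

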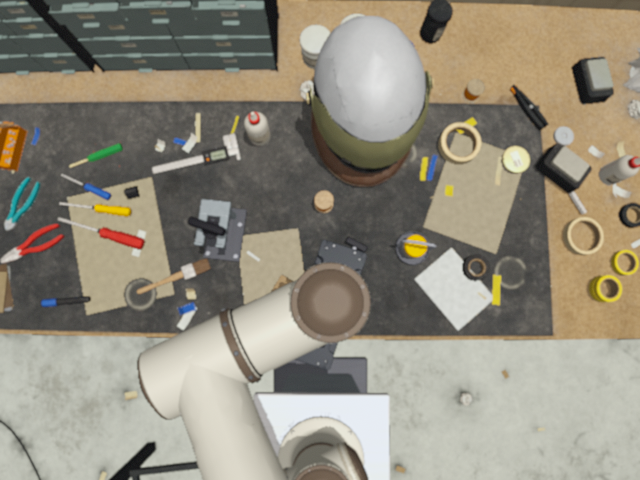

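The scale hangs in the holder exactly as at the start. The carrier stands at scene (366,214), and the bystanders are unmoved. Settling, then handing in.

```bash
python3 -m creep '[[1,0,0,0,0,0,0],[1,0,0,0,0,0,0],[1,0,0,0,0,0,0]]'|head -1; python3 -c "
from station import r
print(r.finish_job())"
```

```text
time_s: 23.7
the job is handed in; nothing more can be done
None
```

I weighed the pot and handed the job in at about 24 s of the 72 s allowed; no verdict is reported.

**What I did:** I took the larger scale from its holder and hooked it under the carrier's handle. I lifted the pot about 7.5 mm and held it still for about 2.8 s. Then I set it down, unhooked, and hung the scale back.

**Weight:** while the pot hung, the wrist force levelled at about -5.4 N, of which about 2 N is the scale. That puts the carrier and pot at roughly 0.35 kg.

**Last checks:**
- **Scale:** in the final picture it hangs in its holder just as at the start. When I lowered it, the force rose to +3.3 N, so the collar was on the prongs.
- **Carrier:** it stands upright, but about 5–6 mm from where it stood (limit 50 mm), so it is not exactly in place. The hook was probably a few mm off the middle of the handle.
- **Bystanders:** the spool, sanding block, brush and tape look unmoved by eye. I did not measure their positions, and the arm hid part of the sanding block in the final top view.
- **One bad reading:** during the lift, one height reading came out at -5.9 mm, probably because a shadow fell across the lid. The readings after it were consistent, and the picture showed the tray clear of the table.

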